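# Bring the culture dish round to the bench camera and take its picture

### The job

Turn the three-armed dish wheel by pushing gently on a spoke with a fingertip until the wide, flat lidded dish stands squarely in front of the camera's lens, centred on it. Then press the round shutter button all the way down with a fingertip to take the picture, and let it come back up. Do not touch or lift the dish and the jar that ride in the wheel's rings, take no picture before the dish is in place, and leave the other things on the bench where they are.

Things in the scene. Friction and masses are not known exactly. Their poses are not given: they have to be found in the camera images.
- stand: Stand fixed to the bench: blue round foot (radius 75 mm, 14 mm high), steel column under the wheel's hub, and a beam (14 mm high, 36 mm wide) that runs along its +x, below the wheel, to a bench camera. Origin at bench height on the vertical axis about which the wheel turns; z up, +x from that axis to the camera, which is on the side away from the robot.
- lens (a point): Centre of the front of the camera's black lens, at x = 165, y = 0, z = 64 mm in the stand's frame. The white camera, a cylinder 44 mm across, lies behind it along the stand's x, from 165 to 260 mm, top 86 mm above the bench, and looks back along -x at the wheel.
- wheel: Level aluminium wheel, turns either way without stops about the stand's axis; origin on that axis at bench height. Three spokes, along its own +x and at +-120 degrees: bars 12 mm wide, 40 to 58 mm above the bench, bare from the hub (radius 22 mm, top 65 mm high) to 82 mm out. Open below and between. A push of 2 to 3 N at mid-spoke turns it; friction keeps it where it is left.
- ring (a point): Centre of the floor of the ring on the wheel's +x spoke, 115 mm from the axis and 48 mm above the bench. Each spoke ends in such a shallow open ring: outer radius 33 mm, inner 30 mm, rim 58 mm above the bench.
- dish: The lidded culture dish: wide, flat, round, 55 mm across, 22 mm high, clear with a white flat lid, about 40 g, loose in one of the rings (about 2.5 mm of play each way), so about 115 mm from the wheel's axis. Origin at the centre of its underside, z up. It is in place when it lies on the stand's +x axis, in front of the lens.
- jar: Squat amber jar with a narrower black screw cap, 54 mm across, 32 mm high (its top is 80 mm above the bench), loose in another of the rings; origin at the centre of its underside. The third ring is empty.
- shutter_top (a point): Centre of the top face of the shutter button: a grey round cap 36 mm across in a low black round housing (52 mm across) fixed to the bench, to the left or the right of the wheel; the cap's top is 22 mm above the bench at rest.
- shutter (a joint): Travel of the shutter button, m: 0 at rest, 0.006 fully down. It moves straight down, takes about 5 N to push fully down, and springs back.
- objective: Microscope objective, a steel barrel 32 mm across standing on a blue disc 84 mm across, 56 mm high in all, loose on the bench on the other side of the wheel from the button; origin under its centre. To be left alone.
- mouse: Black computer mouse, about 76 by 64 mm, 32 mm high, loose on the bench; origin on its underside. To be left alone.
- tipbox: Box with a clear lid, 84 by 119 mm, 55 mm high, loose on the bench; origin under its centre. To be left alone.
Not all that is in view belongs to the job. What is shaped like the dish but yellow is not meant. Leave any turquoise look-alike of the part that bears shutter_top alone.

How it is judged:
By the outcome, as a careful person would: the job done as asked, in the order asked, and still so for the second after the job is handed in, with the robot touching nothing.
It also fails if it takes over 59 s, if anything falls off the work surface, if the arm or the gripper's body presses on something with over 40 N, if the wrist force passes 120 N, or if a joint passes its speed limit or range.

### The arm

A 7-joint arm with a two-finger parallel gripper is mounted at the origin on the work surface. World frame = base frame: x ahead of the robot, y to its left, z up, the work surface at z = 0. Lengths are in m, angles in degrees, forces in N, time in s.
With the tool pointing down it reaches from about 0.4 to 0.9 m from the base axis. Payload 5.5 kg.
Tool frame: the origin (TCP) lies midway between the tips of the shut fingers; the grasp point (between the pads) lies 19 mm behind it; z points along the fingers, y is the direction in which the jaws open and shut (so a half turn about z gives the same grasp; the last joint's range is limited). The gripper opens to 85 mm and grips with 20 to 120 N. Pads are 22 mm wide; open, the fingers measure 114 mm over their backs; the gripper's body (76 mm by 85 mm) begins 54 mm behind the grasp point. The pads swing forward as they close: fully open they stand 13 mm farther back than shut.
Start: joints at [80.799, 28.699, -24.465, 88.831, 12.651, 65.22, -12.049], TCP at [0.267, -0.592, 0.231] pointing down, gripper open.
Joint ranges: [-164.97, 164.97], [-17.58, 116.51], [-87.97, 89.64], [11.32, 138.91], [-80.73, 260.73], [10.89, 115.49], [-147.41, 147.41]. Speed limits (degrees/s): [147.25, 147.25, 180, 180, 180, 180, 180].

### API

Orientations are given as [roll, pitch, yaw] about the fixed x, y, z axes, in that order (R = Rz(yaw) Ry(pitch) Rx(roll)).
In Python, from bench import bot, cams, job gives the robot as it stands.
- The arm moves only by the tool drive_tool, never from a script. Its argument "plan" is text: rows parted by semicolons, each of 7 numbers parted by spaces: the finger opening in mm, from 0 to 85.4, then the shift along the tool's x, y, z in mm, then the turn, a rotation vector about the tool's x, y, z in rad. In form: claw dx dy dz ax ay az; .... A call has exactly 10 rows; each row shifts and turns the pose as measured when the row begins, along the tool's axes as they then stand; what a row does not reach is not made up. A row lasts 1/12 s, in which the tool goes at most 41.7 mm and 7.16 degrees, less where a joint would pass 70% of its speed; a pose out of reach is approached as far as the arm can. A call is refused whole if a number of a shift passes 41.7 or a number of a turn 0.125, either way. A call with a gripper value outside its range is refused whole. The fingers move at their own pace and stop on an object; "force" is the grip in N (left out, the last holds). Time passes only in rows, so rows that do not move let the fingers close, or fill a call up. It gives the time, the measured TCP pose, the force and the opening at its end, in the units of the state.
- bot.get_state(): the state, without advancing time (a new reading comes with each control period).
- cams.snapshot(name): name is "scene" or "top"; returns a dict with "color" (420x560x3 uint8, blue, green, red), "fx", "fy", "cx", "cy" (pixels), "position" and "orientation" of the camera in the world. Camera axes: x right, y up, looking along -z (the intrinsics and any distortion apply to the point x, -y, -z); pixel columns grow to the right and rows downward; lengths in m; the calibration is good to about 2 mm. A picture is of the moment at which its call begins. There is no depth.
- job.sign_off(): hands the job in, once; it reports no verdict.
The state is a dict: "t": time; "joints": joint angles; "joint_velocities": joint speeds; "tau": joint torques, N m; "tool_pos": TCP position; "orientation": TCP orientation; "force": force on the tool from outside, world axes, zero at the start; "ft_torque": the same for the moment, N m; "opening": finger opening in m.
Only numpy, scipy, OpenCV 4.12 (cv2) and the standard library are available. Lean on these libraries where they do the work, as an engineer would, in place of code of your own. Each camera call takes 0.05 s, during which the arm holds its last target.

## Working session

There is one attempt and no reset: what is moved stays moved. The work goes in short steps, Python scripts to look and compute and a tool call to move; the robot and the scene stay as the last step left them, time stands still between calls to the robot, and variables do not carry over. Pictures are saved under pics/ and viewed, and the job is handed in when it is done.

Besides the shell and the picture viewer there is one more tool, called after "Request:" as name(argument=value, ...), one argument or row to a line, values as JSON. drive_tool: Moves the arm, as the interface text tells. Its arguments: {"type":"object","properties":{"plan":{"type":"string"},"force":{"type":"number"}},"required":["plan"]}

```bash
ls; mkdir -p pics
python3 - <<'E'
from bench import bot,cams,job
import cv2
for n in("scene","top"):
    s=cams.snapshot(n); cv2.imwrite(f"pics/{n}0.png",s["color"])
    print({k:v for k,v in s.items() if k!="color"})
print(bot.get_state())
E
```

```text
pics
{'fx': 416.0480703399156, 'fy': 416.0480703399156, 'cx': 282.25536279658485, 'cy': 208.58140618219863, 'position': array([1.45640943, 0.03110333, 1.10554727]), 'orientation': array([41.92619716, -0.39064583, 92.22447138])}
{'fx': 498.48530460590183, 'fy': 498.48530460590183, 'cx': 272.50756207698225, 'cy': 212.85889843709597, 'position': array([ 0.30950058, -0.00320558,  1.48266479]), 'orientation': array([  8.08586934,   0.86798691, -91.38254161])}
{'t': 0.1, 'joints': array([ 80.80001333,  28.75086316, -24.45426413,  88.88541178,
        12.65130611,  65.22177813, -12.04913362]), 'joint_velocities': array([-0.04403167, -0.11633193, -0.09410177, -0.24356482,  0.08514389,
        0.09053066,  0.01120556]), 'tau': array([-1.13456891e-02, -5.70808768e+01, -5.83883196e+00, -2.81746137e+01,
        1.03717897e-02,  5.58932021e-03, -5.73037084e-06]), 'tool_pos': array([ 0.26697787, -0.5919383 ,  0.23033702]), 'orientation': array([-1.79895442e+02, -3.39206967e-03,  2.42833080e+01]), 'force': array([ 0.47588648, -0.70241177, -0.32330325]), 'ft_torque': array([-0.04384224,  0.0807003 , -0.02217582]), 'opening': 0.08539655315609285}
```

View pics/scene0.png

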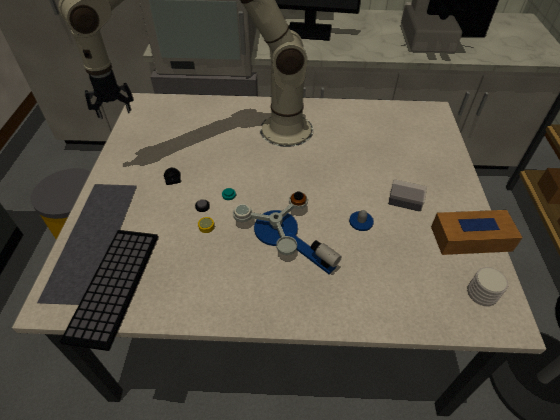

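View pics/top0.png

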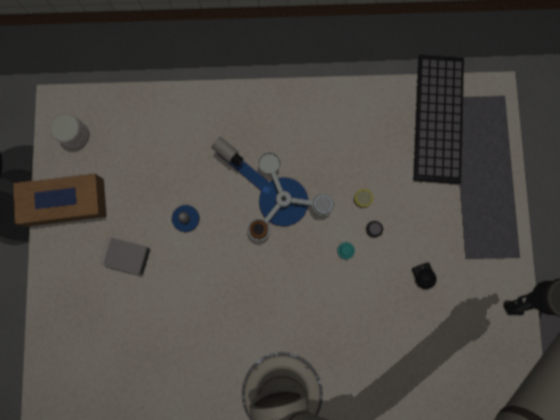

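```bash
cat > h.py <<'E'
import numpy as np,cv2
from scipy.spatial.transform import Rotation as R
from bench import bot,cams,job
def ray(s,u,v):
    d=np.array([(u-s['cx'])/s['fx'],-(v-s['cy'])/s['fy'],-1])
    return R.from_euler('xyz',s['orientation'],degrees=True).apply(d)
def onz(s,u,v,z):
    d=ray(s,u,v);p=np.array(s['position']);return p+d*(z-p[2])/d[2]
def proj(s,P):
    c=R.from_euler('xyz',s['orientation'],degrees=True).inv().apply(np.asarray(P,float)-s['position'])
    return np.stack([s['cx']-s['fx']*c[...,0]/c[...,2], s['cy']+s['fy']*c[...,1]/c[...,2]],-1)
def crop(s,u0,v0,u1,v1,k,fn,gain=1.0):
    im=cv2.resize(s['color'][v0:v1,u0:u1],None,fx=k,fy=k,interpolation=cv2.INTER_CUBIC)
    im=np.clip(im.astype(float)*gain,0,255).astype(np.uint8)
    cv2.imwrite(fn,im)
E
python3 - <<'E'
from h import *
s=cams.snapshot("scene");crop(s,185,170,385,290,4,"pics/s1.png",1.4)
s=cams.snapshot("top");crop(s,200,125,400,275,4,"pics/t1.png",2)
E
```

```text
(no output)
```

View pics/s1.png

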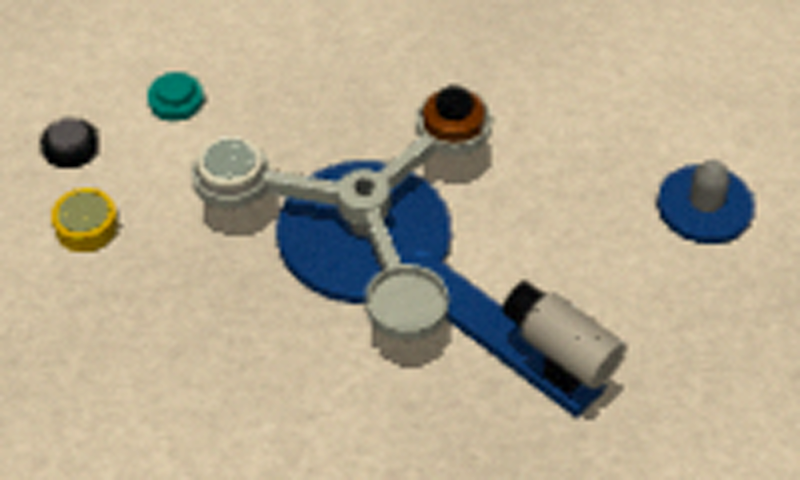

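View pics/t1.png

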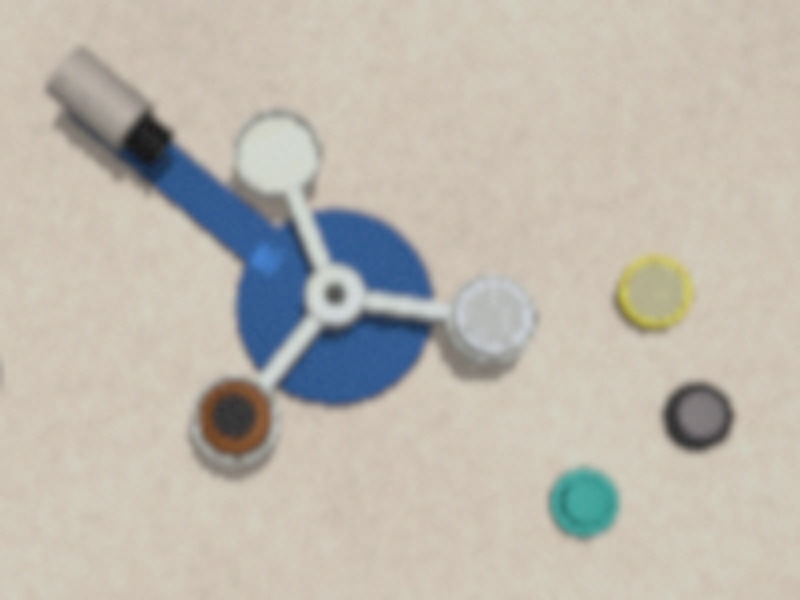

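Run:
```python
from h import *
t=cams.snapshot("top");s=cams.snapshot("scene")
T=lambda u,v,z:onz(t,u/4+200-.375,v/4+125-.375,z)
S=lambda u,v,z:onz(s,u/4+185-.375,v/4+170-.375,z)
for n,a,b,z in [("hub",(335,294),(364,186),.065),("empty",(278,154),(407,300),.058),("dish top",(493,313),(230,158),.070),("jar cap",(236,414),(454,101),.080),
 ("cam top back",(80,58),None,.075),("foot",(336,307),(363,232),.014),("button",(698,414),(70,133),.022),("yellow",(656,292),(85,212),.02),("turq",(585,502),(176,88),.022),("objective top",None,(711,172),.056)]:
    print(n,a and T(*a,z)[:2].round(4),b and S(*b,z)[:2].round(4))
```

```text
hub [ 0.5535 -0.019 ] [ 0.5568 -0.0187]
empty [0.6597 0.0198] [0.6675 0.0206]
dish top [ 0.5358 -0.1317] [ 0.5353 -0.1317]
jar cap [0.4666 0.0536] [0.4705 0.054 ]
cam top back [0.7313 0.1624] None
foot [ 0.5524 -0.02  ] [ 0.5642 -0.0194]
button [ 0.4644 -0.2835] [ 0.4694 -0.2836]
yellow [ 0.5564 -0.2576] [ 0.5577 -0.2562]
turq [ 0.4019 -0.1978] [ 0.4098 -0.1969]
objective top None [0.5204 0.2719]
```

Run:
```python
from h import *
t=cams.snapshot("top");s=cams.snapshot("scene")
h=np.array([.5545,-.019])
def draw(snap,im,off,k,yaw):
    c,sn=np.cos(np.radians(yaw)),np.sin(np.radians(yaw))
    W=lambda p:np.array([h[0]+c*p[0]-sn*p[1],h[1]+sn*p[0]+c*p[1],p[2]])
    def poly(ps,col):
        q=(proj(snap,np.array([W(p) for p in ps]))-off+.5)*k-.5
        cv2.polylines(im,[np.round(q*8).astype(int)],False,col,1,cv2.LINE_AA,3)
    a=np.linspace(0,2*np.pi,40)
    poly([(.165,.022*np.cos(x),.064+.022*np.sin(x)) for x in a],(0,0,255))
    poly([(.26,.022*np.cos(x),.064+.022*np.sin(x)) for x in a],(0,0,255))
    for y in(.018,-.018): poly([(.07,y,.014),(.26,y,.014)],(0,255,0))
    poly([(.075*np.cos(x),.075*np.sin(x),.014) for x in a],(0,255,0))
    poly([(.022*np.cos(x),.022*np.sin(x),.065) for x in a],(0,0,255))
ims=[]
for yaw in(44,47):
    for sn,(u0,v0,u1,v1) in((t,(205,130,325,230)),(s,(245,185,365,285))):
        im=cv2.resize(sn['color'][v0:v1,u0:u1],None,fx=3.3,fy=3,interpolation=cv2.INTER_CUBIC) if 0 else cv2.resize(sn['color'][v0:v1,u0:u1],None,fx=3,fy=3,interpolation=cv2.INTER_CUBIC)
        im=np.clip(im*1.6,0,255).astype(np.uint8)
        draw(sn,im,np.array([u0,v0]),3,yaw);ims.append(im)
cv2.imwrite("pics/o1.png",np.vstack([np.hstack(ims[:2]),np.hstack(ims[2:])]))
```

```text
(no output)
```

View pics/o1.png

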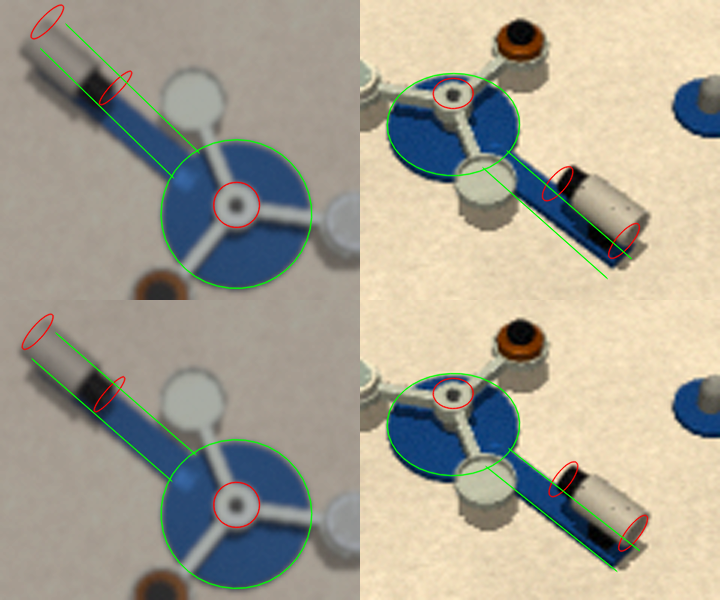

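```bash
cat > ov.py <<'E'
from h import *
def draw(snap,im,off,k,yaw,h,wh=None):
    def mk(yaw):
        c,sn=np.cos(np.radians(yaw)),np.sin(np.radians(yaw))
        return lambda p:np.array([h[0]+c*p[0]-sn*p[1],h[1]+sn*p[0]+c*p[1],p[2]])
    W=mk(yaw)
    def poly(ps,col,W=W):
        q=(proj(snap,np.array([W(p) for p in ps]))-off+.5)*k-.5
        cv2.polylines(im,[np.round(q*8).astype(int)],False,col,1,cv2.LINE_AA,3)
    a=np.linspace(0,2*np.pi,40)
    poly([(.165,.022*np.cos(x),.064+.022*np.sin(x)) for x in a],(0,0,255))
    poly([(.26,.022*np.cos(x),.064+.022*np.sin(x)) for x in a],(0,0,255))
    for y in(.018,-.018): poly([(.07,y,.014),(.26,y,.014)],(0,255,0))
    poly([(.022*np.cos(x),.022*np.sin(x),.065) for x in a],(0,0,255))
    if wh is not None:
        for d in(0,120,240):
            V=mk(wh+d)
            poly([(.115+.033*np.cos(x),.033*np.sin(x),.058) for x in a],(255,0,255),V)
            for y in(.006,-.006): poly([(.022,y,.058),(.082,y,.058)],(255,0,255),V)
def panel(cases,fn,t,s,dims=((205,130,325,230),(245,185,365,285)),k=3):
    rows=[]
    for yaw,ht,hs,wh in cases:
        ims=[]
        for sn,h,(u0,v0,u1,v1) in((t,ht,dims[0]),(s,hs,dims[1])):
            im=cv2.resize(sn['color'][v0:v1,u0:u1],None,fx=k,fy=k,interpolation=cv2.INTER_CUBIC)
            im=np.clip(im*1.6,0,255).astype(np.uint8)
            draw(sn,im,np.array([u0,v0]),k,yaw,h,wh);ims.append(im)
        rows.append(np.hstack(ims))
    cv2.imwrite(fn,np.vstack(rows))
E
python3 - <<'E'
from ov import *
t=cams.snapshot("top");s=cams.snapshot("scene")
panel([(49.5,(.554,-.019),(.557,-.019),-99),(51,(.554,-.019),(.557,-.019),-97.5)],"pics/o2.png",t,s,((215,130,345,230),(230,185,360,285)))
E
```

```text
(no output)
```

View pics/o2.png

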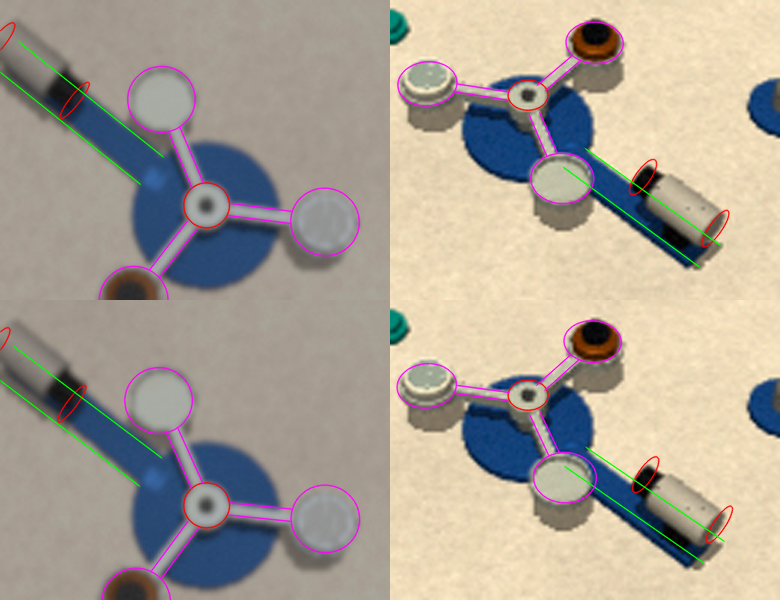

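Run:
```python
from h import *
for n,h in(("top",np.array([.554,-.019])),("scene",np.array([.557,-.019]))):
    s=cams.snapshot(n);c=s['color'].astype(int)
    m=(c[...,0]>c[...,2]*1.5)&(c[...,0]>35)
    v,u=np.nonzero(m)
    d=np.array([onz(s,a,b,.014)[:2] for a,b in zip(u,v)])-h
    e=np.array([np.cos(np.radians(50)),np.sin(np.radians(50))]);f=np.array([-e[1],e[0]])
    x,y=d@e,d@f
    for lo,hi in((.08,.09),(.09,.1),(.1,.11),(.11,.12),(.12,.13),(.13,.14),(.14,.15),(.15,.17),(.17,.2),(.2,.23),(.23,.26),(.26,.28)):
        k=(x>lo)&(x<hi)&(abs(y)<.04)
        if k.sum(): print(n,lo,k.sum(),y[k].min().round(4),y[k].max().round(4),y[k].mean().round(4))
    r=np.hypot(x,y);k=r<.085;print("foot ext",x[k].min(),x[k].max(),y[k].min(),y[k].max())
```

```text
top 0.08 39 -0.0185 0.0147 -0.002
top 0.09 34 -0.0177 0.0131 -0.0021
top 0.1 36 -0.0187 0.0135 -0.0029
top 0.11 37 -0.0192 0.013 -0.0029
top 0.12 31 -0.0165 0.0119 -0.0023
top 0.13 36 -0.0181 0.0128 -0.0029
top 0.14 34 -0.0186 0.0131 -0.0026
top 0.15 70 -0.0194 0.0126 -0.0033
top 0.17 21 -0.018 0.0104 0.002
foot ext -0.07190409044430861 0.0846505450586239 -0.07052002100124824 0.07113187353417633
scene 0.08 9 0.0025 0.0133 0.0079
scene 0.09 12 -0.0025 0.0137 0.005
scene 0.1 20 -0.0148 0.0127 0.0003
scene 0.11 28 -0.024 0.0131 -0.0053
scene 0.12 30 -0.0257 0.0122 -0.007
scene 0.13 31 -0.0265 0.0126 -0.0068
scene 0.14 29 -0.0268 0.0107 -0.0086
scene 0.15 52 -0.0271 0.008 -0.0099
scene 0.17 67 -0.0277 0.0001 -0.0144
scene 0.2 29 -0.0288 -0.0103 -0.023
scene 0.23 41 -0.0291 0.0016 -0.0161
foot ext -0.06979007188118964 0.08247853925071894 -0.0787692681250534 0.07251707758786287
```

```bash
cat >> h.py <<'E'
def plan(target,yaw,n,claw=0,show=True):
    """n equal rows to world target/yaw, tool kept down; also prints"""
    st=bot.get_state();p=np.array(st['tool_pos']);Rm=R.from_euler('xyz',st['orientation'],degrees=True)
    Rt=R.from_euler('xyz',[180,0,yaw],degrees=True)
    rv=(Rm.inv()*Rt).as_rotvec()
    dp=(np.array(target)-p)/n
    for i in range(n):
        Ri=Rm*R.from_rotvec(rv*i/n)
        print(claw,*(Ri.inv().apply(dp)*1000).round(1),*(rv/n).round(4),end='; ')
    print()
E
python3 - <<'E'
from h import *
st=bot.get_state();print(st['t'])
plan([.5157,-.0511,.15],50,20)
E
```

```text
0.6
0 22.5 -19.6 4.1 0.0 -0.0 -0.0224; 0 22.9 -19.1 4.1 0.0 -0.0 -0.0224; 0 23.3 -18.5 4.1 0.0 -0.0 -0.0224; 0 23.7 -18.0 4.1 0.0 -0.0 -0.0224; 0 24.1 -17.5 4.1 0.0 -0.0 -0.0224; 0 24.5 -16.9 4.1 0.0 -0.0 -0.0224; 0 24.9 -16.4 4.1 0.0 -0.0 -0.0224; 0 25.2 -15.8 4.1 0.0 -0.0 -0.0224; 0 25.6 -15.2 4.1 0.0 -0.0 -0.0224; 0 25.9 -14.7 4.1 0.0 -0.0 -0.0224; 0 26.2 -14.1 4.1 0.0 -0.0 -0.0224; 0 26.6 -13.5 4.1 0.0 -0.0 -0.0224; 0 26.8 -12.9 4.1 0.0 -0.0 -0.0224; 0 27.1 -12.3 4.1 0.0 -0.0 -0.0224; 0 27.4 -11.7 4.1 0.0 -0.0 -0.0224; 0 27.7 -11.1 4.1 0.0 -0.0 -0.0224; 0 27.9 -10.4 4.1 0.0 -0.0 -0.0224; 0 28.1 -9.8 4.1 0.0 -0.0 -0.0224; 0 28.3 -9.2 4.1 0.0 -0.0 -0.0224; 0 28.5 -8.5 4.1 0.0 -0.0 -0.0224;
```

Request:
drive_tool(
  plan="0 22 -19 3 0 0 -0.022; 0 23 -19 3 0 0 -0.022; 0 23 -18 3 0 0 -0.022; 0 24 -18 3 0 0 -0.022; 0 24 -17 3 0 0 -0.022; 0 24 -17 3 0 0 -0.022; 0 25 -16 3 0 0 -0.022; 0 25 -16 3 0 0 -0.022; 0 25 -15 3 0 0 -0.022; 0 26 -15 3 0 0 -0.022",
  force=40,
)

```text
t: 1.43
tool_pos: [0.391, -0.3236, 0.2]
orientation: [179.5, 0.3, 36.5]
force: [0.8, 0.1, -0.2]
opening: 0.0
```

Run:
```python
from h import *
st=bot.get_state();print(st['joints'])
plan([.5157,-.0511,.15],50,10)
```

```text
[ 65.26794954  17.18771529 -33.99960109 110.9582884   12.18899061
  54.95638998 -28.04809759]
0 26.3 -14.5 4.7 0.0007 0.0006 -0.0236; 0 26.6 -13.9 4.8 0.0007 0.0006 -0.0236; 0 26.9 -13.3 4.8 0.0007 0.0006 -0.0236; 0 27.2 -12.6 4.8 0.0007 0.0006 -0.0236; 0 27.5 -12.0 4.9 0.0007 0.0006 -0.0236; 0 27.8 -11.3 4.9 0.0007 0.0006 -0.0236; 0 28.0 -10.7 4.9 0.0007 0.0006 -0.0236; 0 28.3 -10.0 4.9 0.0007 0.0006 -0.0236; 0 28.5 -9.3 5.0 0.0007 0.0006 -0.0236; 0 28.7 -8.6 5.0 0.0007 0.0006 -0.0236;
```

Request:
drive_tool(
  plan="0 26 -14 5 0.001 0.001 -0.023; 0 27 -14 5 0.001 0.001 -0.023; 0 27 -13 5 0.001 0.001 -0.023; 0 27 -13 5 0.001 0.001 -0.023; 0 27 -12 5 0.001 0.001 -0.023; 0 28 -11 5 0.001 0.001 -0.023; 0 28 -11 5 0.001 0.001 -0.023; 0 28 -10 5 0.001 0.001 -0.023; 0 28 -9 5 0.001 0.001 -0.023; 0 29 -9 5 0.001 0.001 -0.023",
)

```text
t: 2.27
tool_pos: [0.5212, -0.0394, 0.1504]
orientation: [179.6, -0.2, 50.2]
force: [0.7, -1.1, -0.2]
opening: 0.0
```

Run:
```python
from h import *
st=bot.get_state();print(st['joints'],st['force'])
plan([.5157,-.0511,.085],50,6)
s=cams.snapshot("scene");crop(s,185,130,385,280,4,"pics/s2.png",1.4)
```

```text
[ 34.76556479  24.63362318 -40.96635706 111.2919589   20.75896043
  51.02049564 -56.59017771] [ 0.68054485 -1.14047021 -0.20609305]
0 -2.1 0.5 10.9 0.0012 -0.0006 0.0006; 0 -2.1 0.5 10.9 0.0012 -0.0006 0.0006; 0 -2.1 0.5 10.9 0.0012 -0.0006 0.0006; 0 -2.1 0.5 10.9 0.0012 -0.0006 0.0006; 0 -2.1 0.5 10.9 0.0012 -0.0006 0.0006; 0 -2.1 0.5 10.9 0.0012 -0.0006 0.0006;
```

View pics/s2.png

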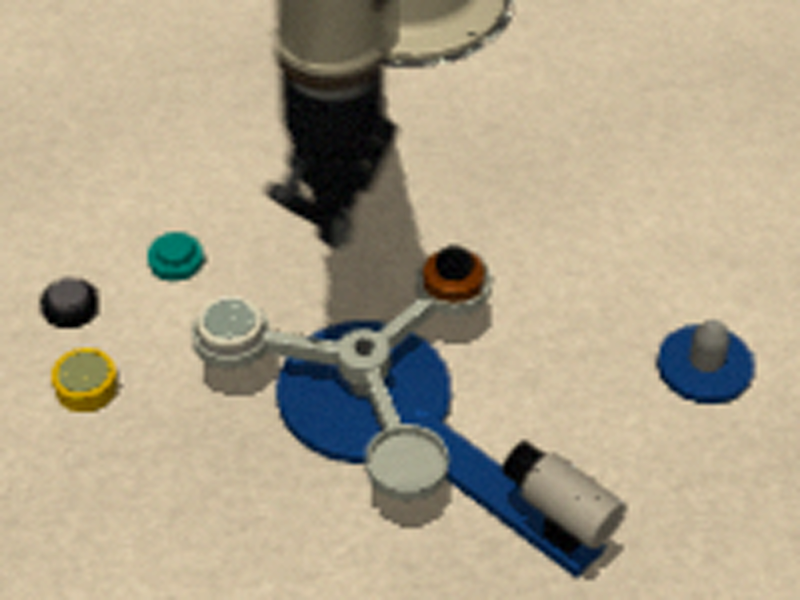

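Request:
drive_tool(
  plan="0 -1 0 0 0 0 0.12; 0 0 0 0 0 0 0.12; 0 0 0 0 0 0 0.12; 0 0 0 0 0 0 0.12; 0 0 0 0 0 0 0.12; 0 0 0 0 0 0 0.12; 0 0 0 0 0 0 0.12; 0 0 0 0 0 0 0.12; 0 0 0 0 0 0 0.12; 0 0 0 0 0 0 0.12",
)

```text
t: 3.15
tool_pos: [0.5248, -0.0256, 0.1517]
orientation: [-179.3, -0.6, -20.2]
force: [0.3, -0.8, 0.2]
opening: 0.0004
```

Request:
drive_tool(
  plan="0 0 0 0 0 0 0.12; 0 0 0 0 0 0 0.12; 0 0 0 0 0 0 0.12; 0 0 0 0 0 0 0.12; 0 0 0 0 0 0 0.12; 0 0 0 0 0 0 0.12; 0 0 0 0 0 0 0.12; 0 0 0 0 0 0 0.12; 0 0 0 0 0 0 0.12; 0 0 0 0 0 0 0.12",
)

```text
t: 3.98
tool_pos: [0.5206, -0.0287, 0.1476]
orientation: [-179.8, 0.8, -78.4]
force: [-0.5, -0.5, -2.2]
opening: 0.0001
```

Run:
```python
from h import *
st=bot.get_state();print(st['joints'],st['force'])
plan([.5157,-.0511,.10],-120,10)
```

```text
[ -33.97852665   24.87049388   43.15612098  113.36527727  -23.05003358
   50.38394902 -146.76155556] [-0.49236845 -0.46405426 -2.22713865]
0 2.2 0.9 4.7 0.0002 0.0015 0.0727; 0 2.2 0.8 4.7 0.0002 0.0015 0.0727; 0 2.3 0.6 4.7 0.0002 0.0015 0.0727; 0 2.3 0.5 4.7 0.0002 0.0015 0.0727; 0 2.3 0.3 4.7 0.0002 0.0015 0.0727; 0 2.3 0.1 4.7 0.0002 0.0015 0.0727; 0 2.3 -0.0 4.7 0.0002 0.0015 0.0727; 0 2.3 -0.2 4.8 0.0002 0.0015 0.0727; 0 2.3 -0.4 4.8 0.0002 0.0015 0.0727; 0 2.2 -0.5 4.8 0.0002 0.0015 0.0727;
```

Request:
drive_tool(
  plan="0 0 0 0 0 0 -0.12; 0 0 0 0 0 0 -0.12; 0 0 0 0 0 0 -0.12; 0 0 0 0 0 0 -0.12; 0 0 0 0 0 0 -0.12; 0 0 0 0 0 0 -0.12; 0 0 0 0 0 0 -0.12; 0 0 0 0 0 0 -0.12; 0 0 0 0 0 0 -0.12; 0 0 0 0 0 0 -0.12",
)

```text
t: 4.82
tool_pos: [0.5231, -0.0235, 0.1507]
orientation: [-179.6, -0.3, -7.2]
force: [-0.1, 0.7, 0.3]
opening: -0.0002
```

Run:
```python
from h import *
st=bot.get_state();print(st['joints'],st['force'])
plan([.5157,-.0511,.12],45,10)
```

```text
[-22.09440457  21.07655739  26.55310162 112.90210224 -12.85001559
  48.41848672 -85.73714361] [-0.11820757  0.68694514  0.27855852]
0 -0.4 2.8 3.1 -0.0003 -0.0008 -0.0911; 0 -0.7 2.8 3.1 -0.0003 -0.0008 -0.0911; 0 -0.9 2.7 3.1 -0.0003 -0.0008 -0.0911; 0 -1.2 2.6 3.1 -0.0003 -0.0008 -0.0911; 0 -1.4 2.5 3.1 -0.0003 -0.0008 -0.0911; 0 -1.6 2.4 3.1 -0.0003 -0.0008 -0.0911; 0 -1.8 2.2 3.1 -0.0003 -0.0008 -0.0911; 0 -2.0 2.0 3.1 -0.0003 -0.0008 -0.0911; 0 -2.2 1.9 3.1 -0.0003 -0.0008 -0.0911; 0 -2.3 1.6 3.1 -0.0003 -0.0008 -0.0911;
```

Request:
drive_tool(
  plan="0 0 3 3 0 0 -0.09; 0 -1 3 3 0 0 -0.09; 0 -1 3 3 0 0 -0.09; 0 -1 3 3 0 0 -0.09; 0 -1 2 3 0 0 -0.09; 0 -2 2 3 0 0 -0.09; 0 -2 2 3 0 0 -0.09; 0 -2 2 3 0 0 -0.09; 0 -2 2 3 0 0 -0.09; 0 -2 2 3 0 0 -0.09",
)

```text
t: 5.65
tool_pos: [0.5189, -0.0506, 0.1224]
orientation: [179.8, -0.9, 47.4]
force: [-0.5, 1.0, -0.3]
opening: 0.0004
```

Run:
```python
from h import *
st=bot.get_state();print(st['joints'],st['force'])
s=cams.snapshot("scene");crop(s,185,130,385,280,4,"pics/s3.png",1.4)
s=cams.snapshot("top");crop(s,200,125,400,275,4,"pics/t3.png",2)
plan([.5157,-.0511,.045],42,10)
```

```text
[ -8.78265373  21.95985807  14.2185764  114.28918018  -8.49072841
  43.91685262 -32.10545293] [-0.50290488  1.04076654 -0.31478454]
0 -0.3 -0.2 7.7 0.0003 -0.0016 0.0089; 0 -0.3 -0.2 7.7 0.0003 -0.0016 0.0089; 0 -0.3 -0.2 7.7 0.0003 -0.0016 0.0089; 0 -0.3 -0.2 7.7 0.0003 -0.0016 0.0089; 0 -0.3 -0.2 7.7 0.0003 -0.0016 0.0089; 0 -0.3 -0.2 7.7 0.0003 -0.0016 0.0089; 0 -0.3 -0.2 7.7 0.0003 -0.0016 0.0089; 0 -0.2 -0.2 7.7 0.0003 -0.0016 0.0089; 0 -0.2 -0.2 7.7 0.0003 -0.0016 0.0089; 0 -0.2 -0.2 7.7 0.0003 -0.0016 0.0089;
```

View pics/s3.png

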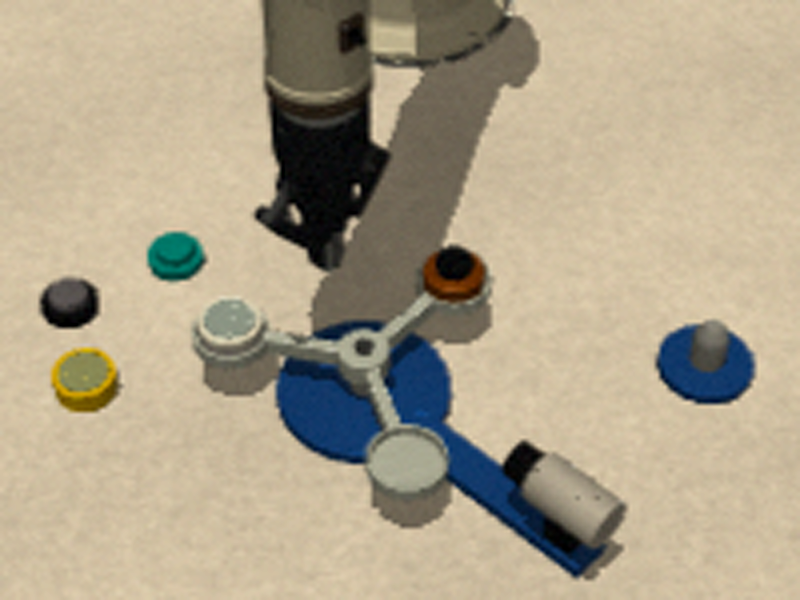

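View pics/t3.png

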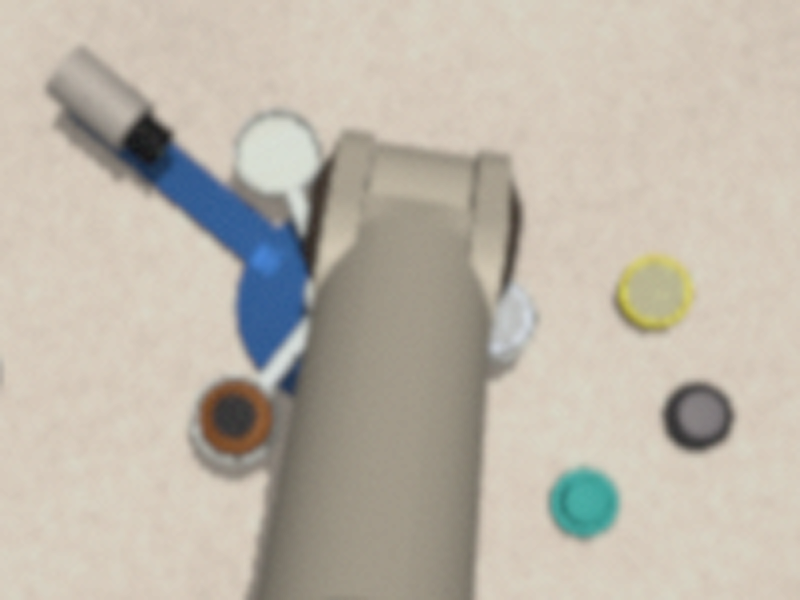

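Request:
drive_tool(
  plan="0 0 0 8 0 -0.002 0.009; 0 0 0 8 0 -0.002 0.009; 0 0 0 8 0 -0.002 0.009; 0 0 0 8 0 -0.002 0.009; 0 0 0 8 0 -0.002 0.009; 0 0 0 8 0 -0.002 0.009; 0 0 0 8 0 -0.002 0.009; 0 0 0 8 0 -0.002 0.009; 0 0 0 8 0 0 0; 0 0 0 4 0 0 0",
)

```text
t: 6.58
tool_pos: [0.5197, -0.0492, 0.0385]
orientation: [179.8, 0.1, 42.0]
force: [-0.6, 0.8, 0.6]
opening: 0.0001
```

```bash
cat >> h.py <<'E'
def arc(hub,r,z,dth,n,yawoff=180,claw=0):
    st=bot.get_state();p=np.array(st['tool_pos']);Rm=R.from_euler('xyz',st['orientation'],degrees=True)
    th0=np.degrees(np.arctan2(p[1]-hub[1],p[0]-hub[0]));print('th',th0.round(1),'r',np.hypot(*(p[:2]-hub)).round(4),st['joints'].round(0),st['force'].round(1))
    yaw0=st['orientation'][2]
    for i in range(1,n+1):
        th=np.radians(th0+dth*i)
        q=np.array([hub[0]+r*np.cos(th),hub[1]+r*np.sin(th),p[2]+(z-p[2])*i/n])
        Rt=R.from_euler('xyz',[180,0,th0+dth*i+yawoff],degrees=True)
        # smooth yaw
        rv=(Rm.inv()*Rt).as_rotvec()
        rv=np.clip(rv,-.12,.12)
        d=Rm.inv().apply(q-p)*1000
        print(claw,*d.round(1),*rv.round(3),end='; ')
        Rm=Rm*R.from_rotvec(rv);p=q
    print()
E
python3 - <<'E'
from h import *
arc(np.array([.554,-.019]),.05,.045,4,10)
s=cams.snapshot("scene");crop(s,185,130,385,280,4,"pics/s4.png",1.4)
E
```

```text
th -138.6 r 0.0457 [ -9.  31.  14. 116. -12.  35. -35.] [-0.6  0.8  0.6]
0 -4.2 3.4 -0.6 0.003 0.001 -0.059; 0 0.1 3.5 -1.2 -0.0 0.0 -0.07; 0 0.1 3.5 -1.4 -0.0 0.0 -0.07; 0 0.1 3.5 -1.3 -0.0 0.0 -0.07; 0 0.1 3.5 -1.0 0.0 0.0 -0.07; 0 0.1 3.5 -0.6 0.0 0.0 -0.07; 0 0.1 3.5 -0.3 0.0 0.0 -0.07; 0 0.1 3.5 -0.1 -0.0 0.0 -0.07; 0 0.1 3.5 -0.0 0.0 0.0 -0.07; 0 0.1 3.5 -0.0 0.0 0.0 -0.07;
```

View pics/s4.png

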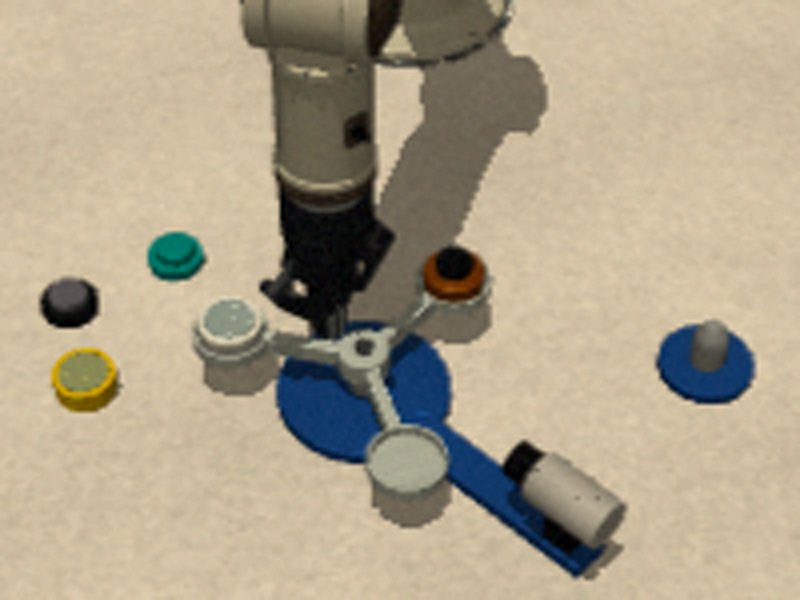

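Request:
drive_tool(
  plan="0 -2 2 -1 0 0 -0.05; 0 -1 3 -1 0 0 -0.06; 0 -1 3 -1 0 0 -0.06; 0 0 3 -1 0 0 -0.06; 0 0 3 0 0 0 -0.06; 0 0 3 0 0 0 -0.06; 0 0 3 0 0 0 -0.06; 0 0 3 0 0 0 -0.06; 0 0 3 0 0 0 -0.06; 0 0 3 0 0 0 -0.06",
)

```text
t: 7.47
tool_pos: [0.5345, -0.0675, 0.0405]
orientation: [-179.3, 0.2, 77.3]
force: [-3.1, -0.5, 2.8]
opening: -0.0
```

Run:
```python
from h import *
arc(np.array([.554,-.019]),.052,.044,4,10)
s=cams.snapshot("scene");crop(s,185,130,385,280,4,"pics/s5.png",1.4)
```

```text
th -111.9 r 0.0523 [  1.  31.   5. 112.  -4.  37.  -5.] [-3.1 -0.5  2.8]
0 -0.2 3.6 -0.4 -0.012 0.004 0.09; 0 0.1 3.6 -0.6 -0.0 0.0 -0.07; 0 0.1 3.6 -0.8 -0.0 0.0 -0.07; 0 0.1 3.6 -0.7 -0.0 0.0 -0.07; 0 0.1 3.6 -0.5 -0.0 0.0 -0.07; 0 0.1 3.6 -0.3 -0.0 0.0 -0.07; 0 0.1 3.6 -0.1 0.0 0.0 -0.07; 0 0.1 3.6 -0.1 0.0 0.0 -0.07; 0 0.1 3.6 -0.0 0.0 0.0 -0.07; 0 0.1 3.6 -0.0 0.0 0.0 -0.07;
```

View pics/s5.png

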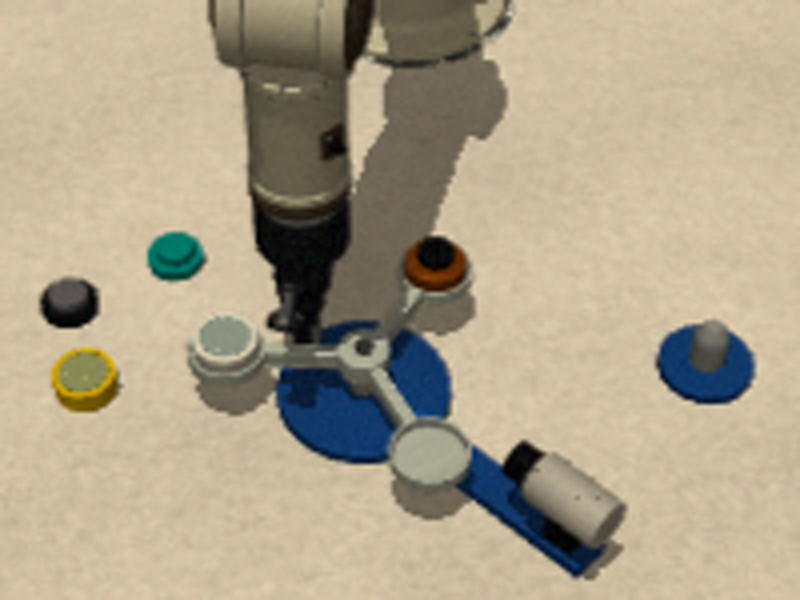

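Request:
drive_tool(
  plan="0 -1 4 0 0 0 -0.05; 0 -1 4 0 0 0 -0.05; 0 -1 4 0 0 0 -0.06; 0 -0.5 4 -0.5 0 0 -0.06; 0 -0.5 4 -0.5 0 0 -0.07; 0 0 4 -0.5 0 0 -0.07; 0 0 4 -0.5 0 0 -0.07; 0 0 4 0 0 0 -0.07; 0 0 4 0 0 0 -0.07; 0 0 4 0 0 0 -0.07",
)

```text
t: 8.35
tool_pos: [0.5617, -0.0743, 0.0393]
orientation: [-178.1, -0.7, 114.7]
force: [-2.8, -2.9, 2.6]
opening: 0.0
```

Run:
```python
from h import *
arc(np.array([.554,-.019]),.052,.044,4,4)
s=cams.snapshot("scene");crop(s,185,130,385,280,4,"pics/s6.png",1.4)
```

```text
th -82.1 r 0.0558 [  8.  34.  -5. 107.   4.  41.  26.] [-2.8 -2.9  2.6]
0 2.7 4.6 -1.3 -0.035 -0.008 0.12; 0 -0.2 3.6 -1.8 0.0 -0.002 0.033; 0 0.1 3.6 -1.3 -0.0 0.0 -0.07; 0 0.1 3.6 -0.4 -0.0 0.0 -0.07;
```

View pics/s6.png

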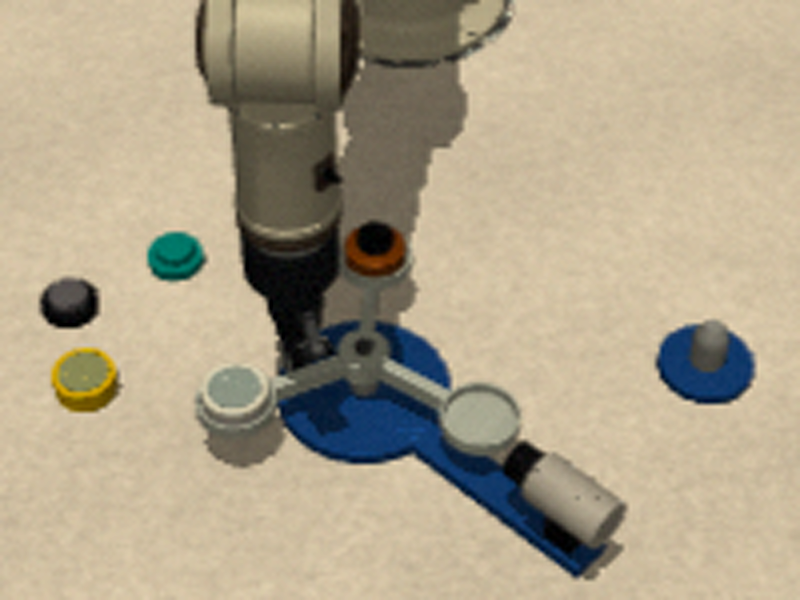

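Request:
drive_tool(
  plan="0 0 4 -1 -0.01 0.003 -0.03; 0 0 4 -1 -0.01 0.003 -0.04; 0 0 4 -1 -0.01 0.003 -0.05; 0 0 4 -0.5 0 0 -0.05; 0 0 4 -0.5 0 0 -0.06; 0 0 4 -0.5 0 0 -0.06; 0 0 4 -0.5 0 0 -0.06; 0 0 4 0 0 0 -0.06; 0 0 4 0 0 0 -0.06; 0 0 4 0 0 0 -0.06",
)

```text
t: 9.23
tool_pos: [0.5859, -0.0651, 0.0402]
orientation: [-179.5, -1.5, 144.2]
force: [-0.8, -3.3, 0.4]
opening: 0.0003
```

Run:
```python
from h import *
arc(np.array([.554,-.019]),.052,.044,4,4)
s=cams.snapshot("scene");crop(s,185,130,385,280,4,"pics/s7.png",1.4)
```

```text
th -55.3 r 0.056 [ 13.  36. -12. 104.  10.  43.  50.] [-0.8 -3.3  0.4]
0 2.7 4.8 -0.9 -0.013 -0.024 0.12; 0 -0.4 3.6 -1.4 0.002 -0.001 0.081; 0 0.1 3.6 -1.1 0.0 0.0 -0.07; 0 0.1 3.6 -0.4 0.0 0.0 -0.07;
```

View pics/s7.png

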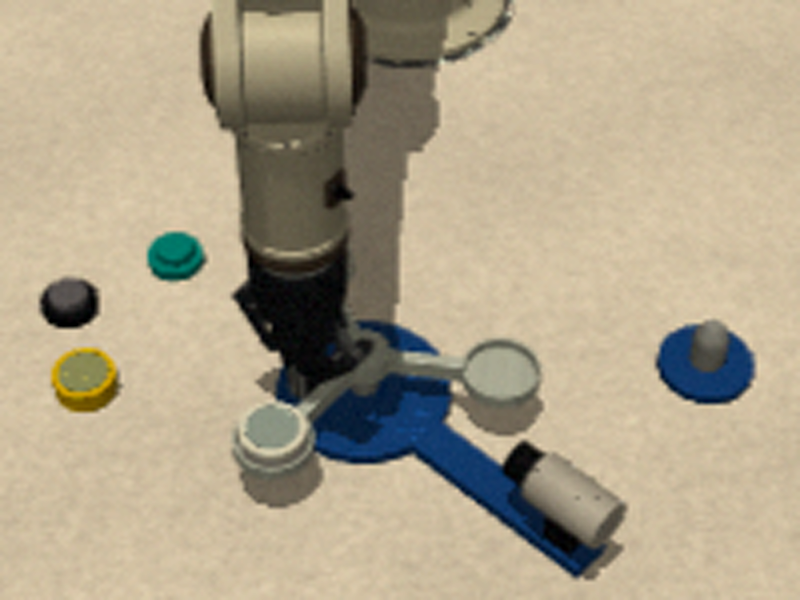

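Request:
drive_tool(
  plan="0 0.5 4 -1 -0.003 -0.008 -0.03; 0 0.5 4 -1 0 -0.008 -0.04; 0 0 4 -1 0 -0.008 -0.05; 0 0 4 -0.5 0 0 -0.06; 0 0 4 -0.5 0 0 -0.06; 0 0 4 -0.5 0 0 -0.06; 0 0 4 -0.5 0 0 -0.06; 0 0 4 0 0 0 -0.06; 0 0 4 0 0 0 -0.06; 0 0 4 0 0 0 -0.06",
)

```text
t: 10.12
tool_pos: [0.6021, -0.0364, 0.0445]
orientation: [-179.1, 0.3, 175.9]
force: [0.9, -4.1, -2.2]
opening: 0.0003
```

Run:
```python
from h import *
arc(np.array([.554,-.019]),.052,.044,4,4)
s=cams.snapshot("scene");crop(s,185,130,385,280,4,"pics/s8.png",1.4)
```

```text
th -19.9 r 0.0512 [ 15.  37. -19. 103.  18.  43.  72.] [ 0.9 -4.1 -2.2]
0 -1.6 3.3 0.1 -0.015 0.007 0.12; 0 -0.2 3.6 0.2 -0.0 -0.001 0.017; 0 0.1 3.6 0.2 -0.0 0.0 -0.07; 0 0.1 3.6 0.1 -0.0 0.0 -0.07;
```

View pics/s8.png

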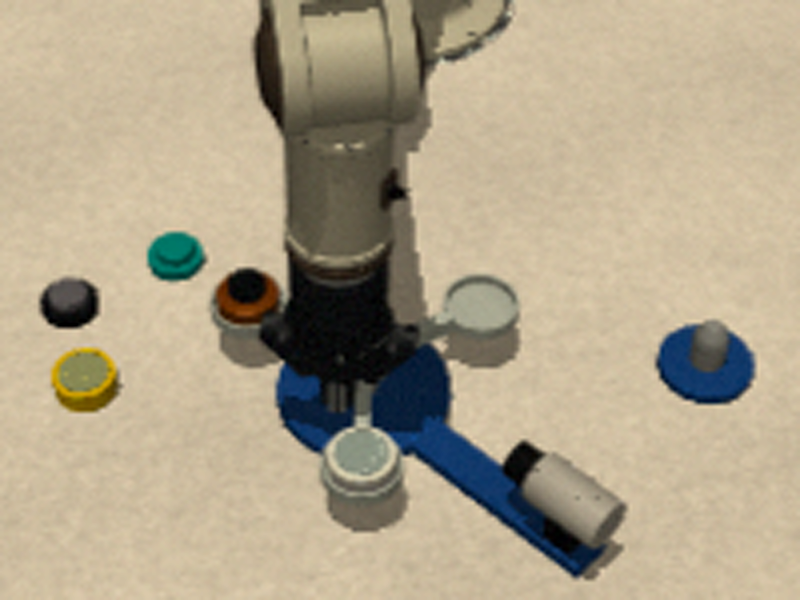

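Request:
drive_tool(
  plan="0 -0.5 4 0 -0.005 0 -0.03; 0 -0.5 4 0 -0.005 0 -0.04; 0 -0.5 4 0 -0.005 0 -0.05; 0 0 4 0 0 0 -0.06; 0 0 4 0 0 0 -0.06; 0 0 4 0 0 0 -0.06; 0 0 3 0 0 0 -0.06; 0 0 2 0 0 0 -0.05; 0 0 1 0 0 0 -0.03; 0 0 0 0 0 0 0",
)

```text
t: 11.0
tool_pos: [0.6028, -0.008, 0.0452]
orientation: [-179.5, 0.5, -158.4]
force: [0.3, -2.5, -1.5]
opening: -0.0
```

Run:
```python
from ov import *
arc(np.array([.554,-.019]),.052,.044,4,4)
s=cams.snapshot("scene");crop(s,185,130,385,280,4,"pics/s9.png",1.4)
t=cams.snapshot("top");crop(t,200,125,400,275,4,"pics/t9.png",2)
```

```text
th 12.6 r 0.0501 [ 17.  38. -26. 103.  23.  43.  91.] [ 0.3 -2.5 -1.5]
0 -2.4 3.3 0.3 -0.009 0.009 0.087; 0 0.1 3.6 0.5 0.0 0.0 -0.07; 0 0.1 3.6 0.3 0.0 0.0 -0.07; 0 0.1 3.6 0.1 0.0 0.0 -0.07;
```

View pics/s9.png

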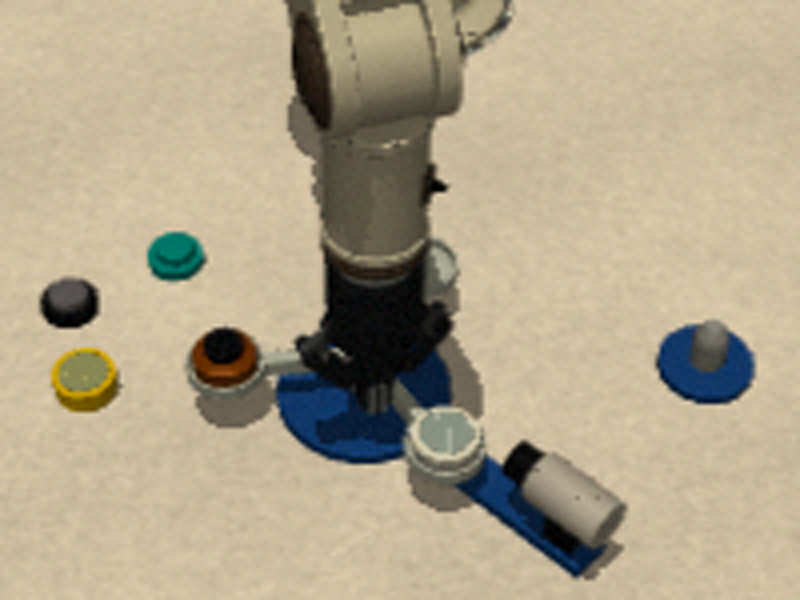

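View pics/t9.png

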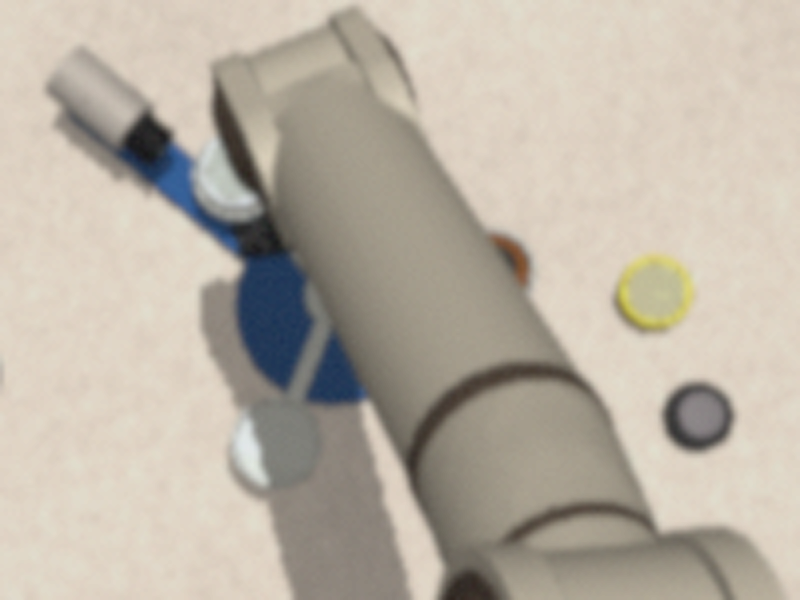

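Run:
```python
from ov import *
t=cams.snapshot("top");s=cams.snapshot("scene")
d=((205,130,305,220),(260,210,360,290))
import ov
rows=[]
panel([(49,(.554,-.019),(.557,-.019),37),(50,(.554,-.019),(.557,-.019),39)],"pics/o3.png",t,s,((205,130,315,220),(260,205,370,295)),k=3.5)
```

```text
(no output)
```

View pics/o3.png

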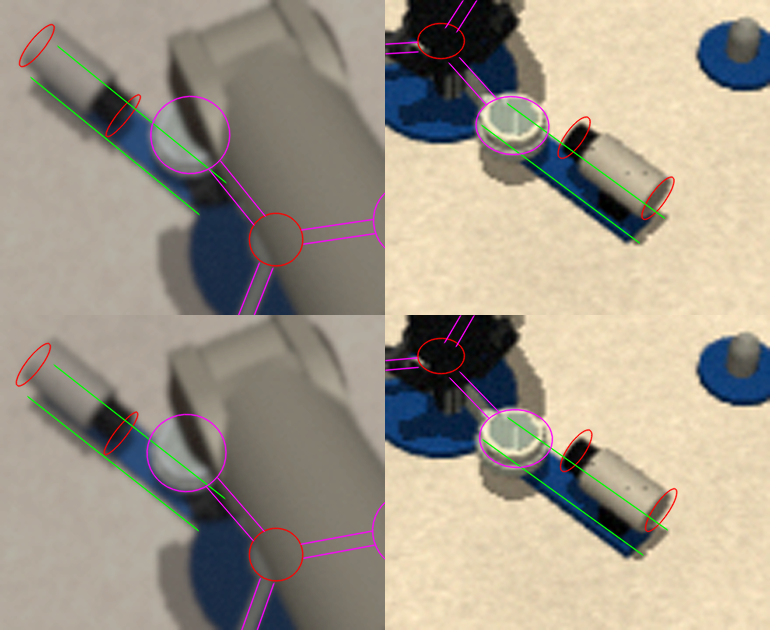

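Request:
drive_tool(
  plan="0 0 1.5 0 0 0 -0.03; 0 0 1.5 0 0 0 -0.03; 0 0 1.5 0 0 0 -0.03; 0 0 1.5 0 0 0 -0.03; 0 0 1 0 0 0 -0.02; 0 0 0 0 0 0 0; 0 0 -4 0 0 0 0; 0 0 -6 0 0 0 0; 0 0 -4 0 0 0 0; 0 0 0 0 0 0 0",
)

```text
t: 12.03
tool_pos: [0.6078, -0.012, 0.0459]
orientation: [-179.5, 0.5, -149.6]
force: [-0.1, 1.0, 0.1]
opening: -0.0
```

Run:
```python
from ov import *
arc(np.array([.554,-.019]),.052,.044,4,1)
t=cams.snapshot("top");s=cams.snapshot("scene")
panel([(49,(.554,-.019),(.557,-.019),43),(49,(.554,-.019),(.557,-.019),46)],"pics/o4.png",t,s,((205,130,315,220),(260,205,370,295)),k=3.5)
```

```text
th 7.4 r 0.0542 [ 19.  39. -28. 103.  25.  44.  99.] [-0.1  1.   0.1]
0 0.8 4.3 1.8 -0.007 0.011 0.12;
```

View pics/o4.png

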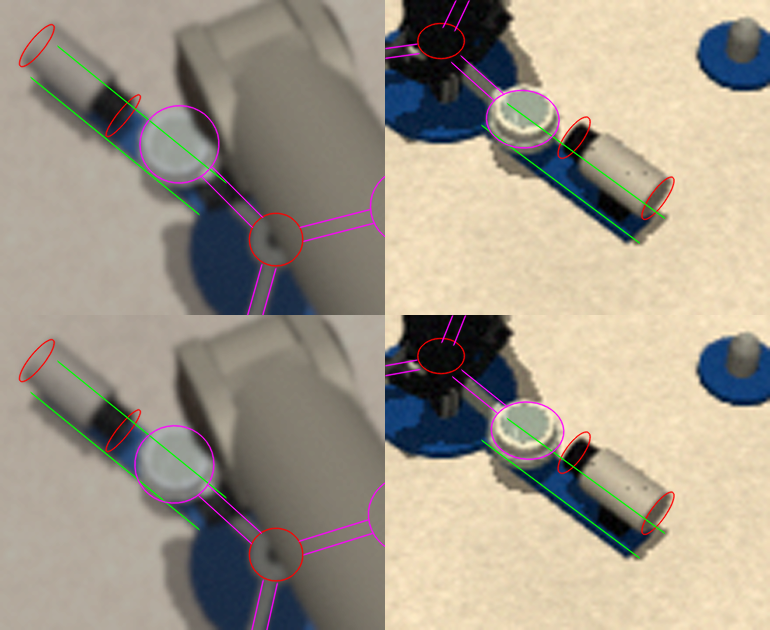

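Run:
```python
from ov import *
t=cams.snapshot("top");s=cams.snapshot("scene")
crop(t,210,130,270,175,13,"pics/t10.png",2)
crop(s,290,225,350,270,13,"pics/s10.png",1.4)
np.savez("st10.npz",t=t['color'],s=s['color'])
```

```text
(no output)
```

View pics/t10.png

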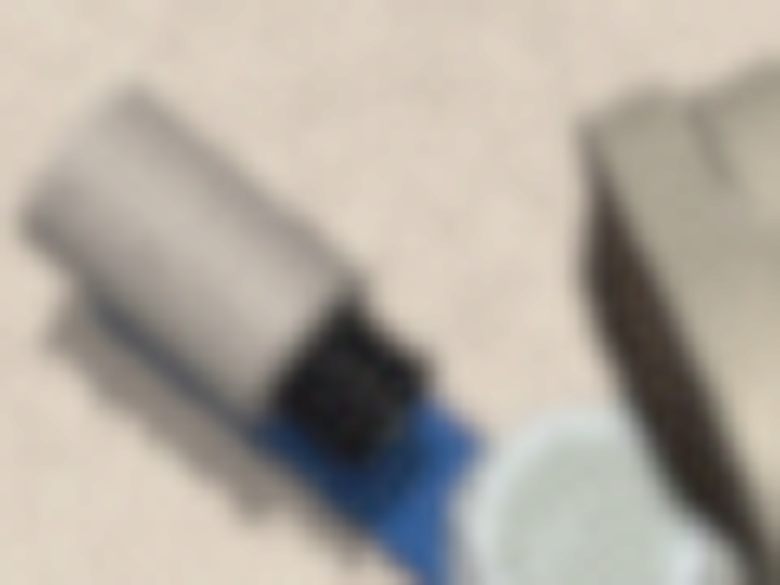

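View pics/s10.png

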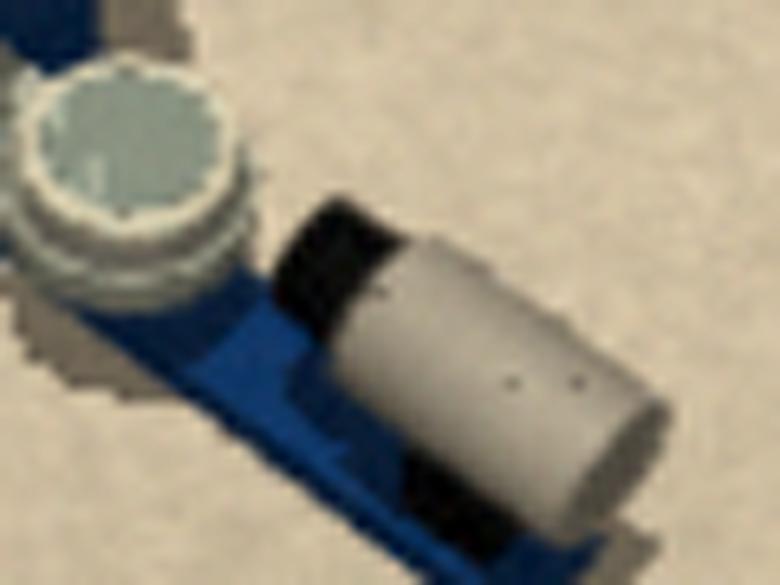

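Run:
```python
from ov import *
t=cams.snapshot("top");s=cams.snapshot("scene")
T=lambda u,v,z=.064:onz(t,(u+.5)/13+210-.5,(v+.5)/13+130-.5,z)[:2]
S=lambda u,v,z=.064:onz(s,(u+.5)/13+290-.5,(v+.5)/13+225-.5,z)[:2]
hT=onz(t,335.5/4+200-.5,294.5/4+125-.5,.065)[:2]; hS=onz(s,364.5/4+185-.5,186.5/4+170-.5,.065)[:2]
print(hT,hS)
for n,h,a,b in(("T",hT,T(85,152),T(395,415)),("T",hT,T(310,352),T(395,415)),("S",hS,S(372,295),S(615,467))):
    an=lambda v:np.degrees(np.arctan2(v[1],v[0]))
    print(n,a,b,"dist",np.hypot(*(a-h)),np.hypot(*(b-h)),"ang from hub",an(a-h),an(b-h),"axis",an(a-b))
# scene dish lid
d=S(125,142,.070);print("dish S",d-hS,np.degrees(np.arctan2(*(d-hS)[::-1])),np.hypot(*(d-hS)))
```

```text
[ 0.55347289 -0.01896353] [ 0.55682113 -0.01868589]
T [0.72852996 0.17415255] [0.66560601 0.10490316] dist 0.26065072335087724 0.16708319390945342 ang from hub 47.80812434847376 47.84631986035418 axis 47.73991882742753
T [0.68067115 0.12382729] [0.66560601 0.10490316] dist 0.19122922549041188 0.16708319390945342 ang from hub 48.305305903034906 47.84631986035418 axis 51.47736591028665
S [0.67775011 0.11962452] [0.72507399 0.17530142] dist 0.18372149196783844 0.2567880387223444 ang from hub 48.83581677801821 49.06360958414006 axis -130.36365090321658
dish S [0.08178771 0.07858227] 43.85493574173921 0.11342135022207304
```

Request:
drive_tool(
  plan="0 0 3 0 0 0 0; 0 0 3 0 0 0 0; 0 0 2 0 0 0 0; 0 0 1.5 0 0 0 0; 0 0 1.5 0 0 0 0; 0 0 1 0 0 0 0; 0 0 1 0 0 0 0; 0 0 1 0 0 0 0; 0 0 0 0 0 0 0; 0 0 0 0 0 0 0",
)

```text
t: 13.17
tool_pos: [0.6006, -0.0003, 0.046]
orientation: [-179.3, 0.5, -149.6]
force: [1.7, -1.0, -1.2]
opening: -0.0001
```

```bash
cat > m.py <<'E'
from ov import *
import sys
st=bot.get_state();print(st['tool_pos'],st['force'].round(1))
t=cams.snapshot("top");s=cams.snapshot("scene")
panel([(48.6,(.5535,-.019),(.557,-.019),float(sys.argv[2]))],"pics/%s.png"%sys.argv[1],t,s,((205,130,305,220),(270,205,370,295)),k=4)
crop(s,290,225,350,270,13,"pics/%ss.png"%sys.argv[1],1.4)
E
python3 m.py a1 46
```

```text
[ 6.00613450e-01 -2.73554888e-04  4.60210881e-02] [ 1.7 -1.  -1.2]
```

View pics/a1.png

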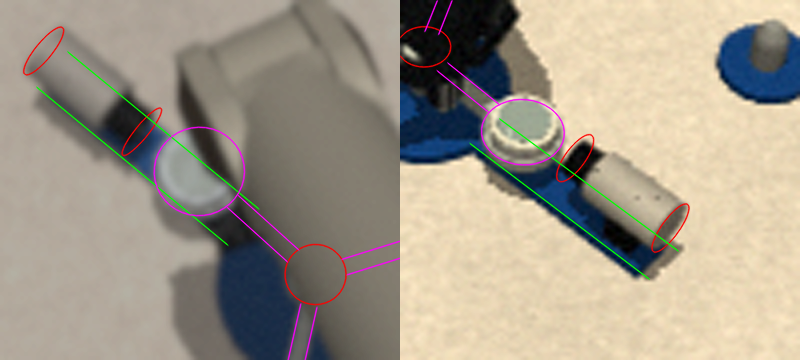

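View pics/a1s.png

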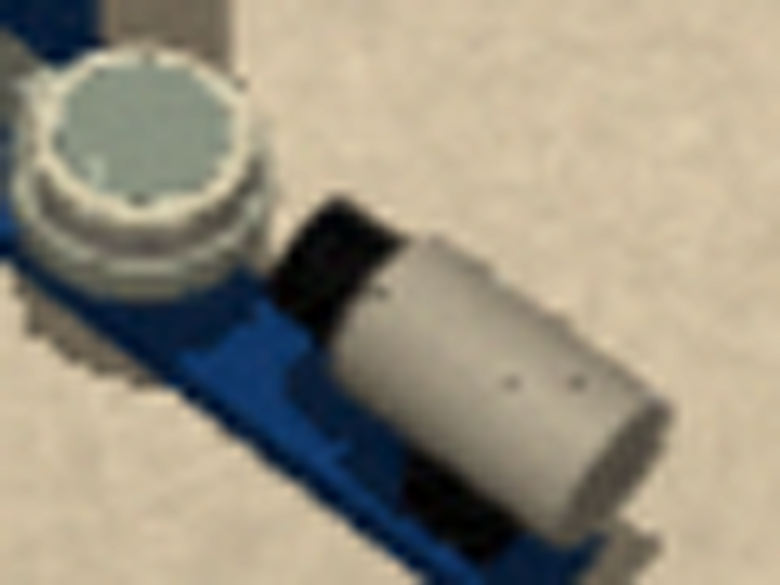

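Run:
```python
from h import *
s=cams.snapshot("scene")
S=lambda u,v,z=.064:onz(s,(u+.5)/13+290-.5,(v+.5)/13+225-.5,z)[:2]
hS=np.array([.5568,-.0187])
for p in((129,141),(125,142),(147,128),(143,129),(149,131)):
    d=S(*p,.07)-hS;print(p,np.degrees(np.arctan2(d[1],d[0])).round(2),np.hypot(*d).round(4))
```

```text
(129, 141) 44.33 0.1139
(125, 142) 43.85 0.1134
(147, 128) 47.37 0.114
(143, 129) 46.91 0.1136
(149, 131) 47.21 0.115
```

Request:
drive_tool(
  plan="0 0 0.6 0 0 0 0; 0 0 0.6 0 0 0 0; 0 0 0.4 0 0 0 0; 0 0 0 0 0 0 0; 0 0 -4 0 0 0 0; 0 0 -6 0 0 0 0; 0 0 -4 0 0 0 0; 0 0 0 -8 0 0 0; 0 0 0 -14 0 0 0; 0 0 0 -20 0 0 0",
)

```text
t: 14.15
tool_pos: [0.6026, -0.0098, 0.0862]
orientation: [-179.7, 0.1, -149.5]
force: [-0.5, 0.2, -0.4]
opening: -0.0001
```

```bash
python3 m.py a2 48
python3 - <<'E'
from h import *
print(bot.get_state()['joints'])
plan([.52,-.20,.18],-90,10)
E
```

```text
[ 0.60255343 -0.00981741  0.08623681] [-0.5  0.2 -0.4]
[ 20.67728718  34.91346034 -29.97941123 101.95735214  22.81468008
  48.44159551 100.49552708]
0 17.0 -12.1 -9.0 -0.0014 0.0004 -0.1038; 0 18.2 -10.3 -9.0 -0.0014 0.0004 -0.1038; 0 19.2 -8.3 -9.0 -0.0014 0.0004 -0.1038; 0 19.9 -6.3 -9.0 -0.0014 0.0004 -0.1038; 0 20.5 -4.2 -9.0 -0.0014 0.0004 -0.1038; 0 20.8 -2.0 -9.0 -0.0014 0.0004 -0.1038; 0 20.9 0.2 -9.0 -0.0014 0.0004 -0.1038; 0 20.8 2.3 -9.0 -0.0014 0.0004 -0.1038; 0 20.4 4.5 -9.0 -0.0014 0.0004 -0.1038; 0 19.9 6.6 -9.0 -0.0014 0.0004 -0.1038;
```

View pics/a2s.png

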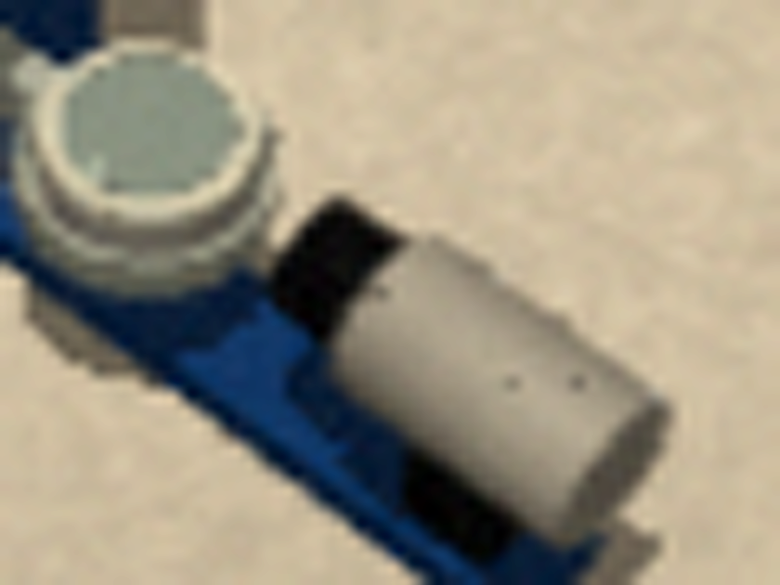

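Request:
drive_tool(
  plan="0 0 0 -20 0 0 0; 0 0 0 -25 0 0 0; 0 5 -4 -20 0 0 0; 0 14 -13 -10 0 0 0; 0 20 -18 0 0 0 0; 0 22 -20 0 0 0 0; 0 22 -20 0 0 0 0; 0 22 -20 0 0 0 0; 0 22 -20 0 0 0 0; 0 22 -20 0 0 0 0",
)

```text
t: 15.08
tool_pos: [0.5485, -0.1936, 0.177]
orientation: [-179.4, 1.3, -148.2]
force: [0.3, -1.0, -0.4]
opening: -0.0005
```

Run:
```python
from h import *
print(bot.get_state()['joints'])
plan([.467,-.2835,.10],bot.get_state()['orientation'][2],10)
```

```text
[ 42.17542256  25.74268795 -32.02448684 102.85094313  15.89216878
  54.59450941 125.49167545]
0 11.8 -3.3 7.5 -0.0011 0.0022 -0.0; 0 11.8 -3.3 7.5 -0.0011 0.0022 -0.0; 0 11.8 -3.3 7.5 -0.0011 0.0022 -0.0; 0 11.8 -3.3 7.5 -0.0011 0.0022 -0.0; 0 11.8 -3.3 7.6 -0.0011 0.0022 -0.0; 0 11.7 -3.3 7.6 -0.0011 0.0022 -0.0; 0 11.7 -3.3 7.6 -0.0011 0.0022 -0.0; 0 11.7 -3.3 7.6 -0.0011 0.0022 -0.0; 0 11.7 -3.3 7.7 -0.0011 0.0022 -0.0; 0 11.7 -3.3 7.7 -0.0011 0.0022 -0.0;
```

Request:
drive_tool(
  plan="0 12 -3 6 -0.001 0.002 0.05; 0 12 -3 6 -0.001 0.002 0.05; 0 12 -4 6 -0.001 0.002 0.05; 0 11 -5 6 -0.001 0.002 0.05; 0 11 -5 6 -0.001 0.002 0.05; 0 11 -6 6 -0.001 0.002 0.05; 0 11 -6 6 -0.001 0.002 0.05; 0 10 -7 6 -0.001 0.002 0.05; 0 10 -7 6 -0.001 0.002 0.05; 0 10 -8 6 -0.001 0.002 0.05",
)

```text
t: 15.92
tool_pos: [0.4552, -0.2858, 0.1166]
orientation: [179.8, 0.4, -178.8]
force: [0.4, 0.0, 0.1]
opening: 0.0001
```

```bash
python3 m.py a3 48.6
python3 - <<'E'
from h import *
t=cams.snapshot("top");crop(t,200,125,400,275,4,"pics/t11.png",2);np.save('t11.npy',t['color'])
print(bot.get_state()['joints'])
plan([.467,-.2835,.08],bot.get_state()['orientation'][2],10)
E
```

```text
[ 0.45515865 -0.28577592  0.1166337 ] [0.4 0.  0.1]
[ 48.00080173  25.5020362  -22.72301908 110.75252131  12.92151994
  46.05727993 109.5527463 ]
0 -1.2 0.2 3.7 0.0003 0.0005 0.0; 0 -1.2 0.2 3.7 0.0003 0.0005 0.0; 0 -1.2 0.2 3.7 0.0003 0.0005 0.0; 0 -1.2 0.2 3.7 0.0003 0.0005 0.0; 0 -1.2 0.2 3.7 0.0003 0.0005 0.0; 0 -1.2 0.2 3.7 0.0003 0.0005 0.0; 0 -1.2 0.2 3.7 0.0003 0.0005 0.0; 0 -1.2 0.2 3.7 0.0003 0.0005 0.0; 0 -1.2 0.2 3.7 0.0003 0.0005 0.0; 0 -1.2 0.2 3.7 0.0003 0.0005 0.0;
```

View pics/t11.png

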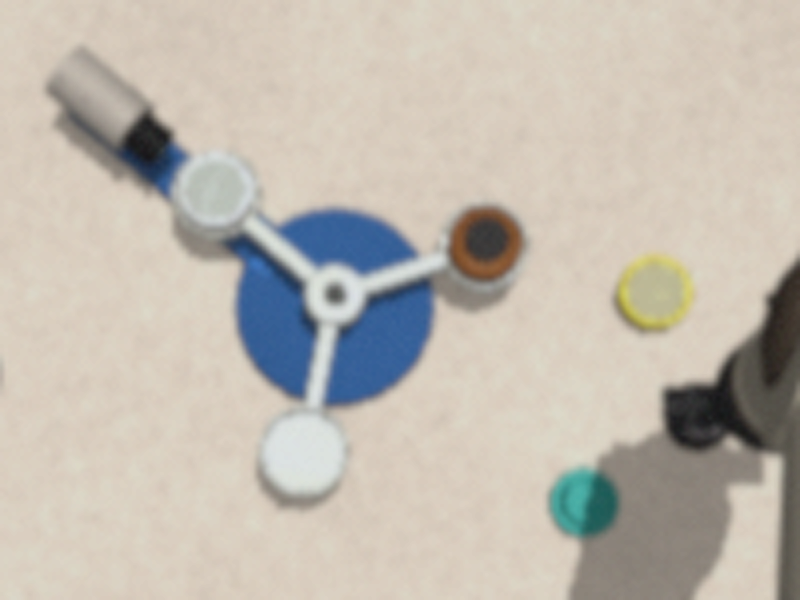

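View pics/a3.png

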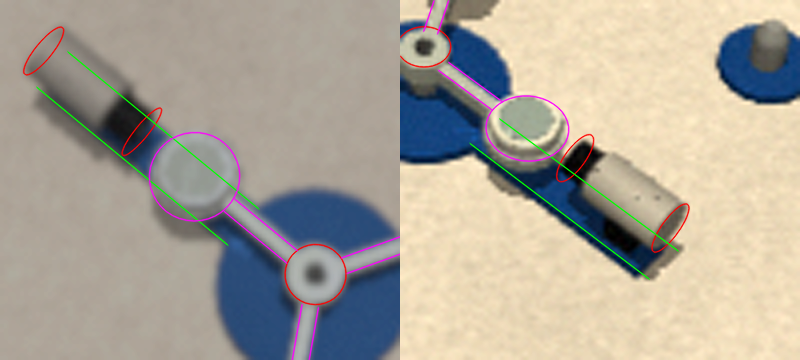

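View pics/a3s.png

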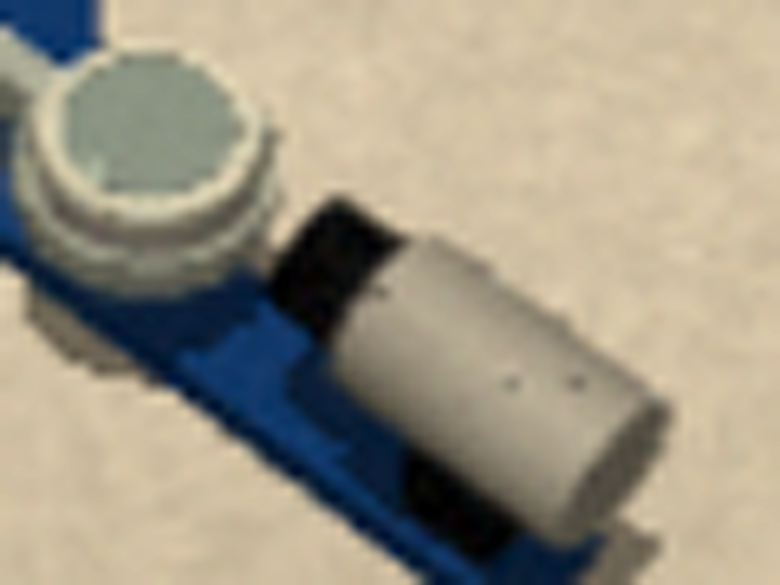

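Run:
```python
from h import *
t=cams.snapshot("top");c=t['color'].astype(int)
def cen(mask,u0,v0,u1,v1):
    m=np.zeros(mask.shape,bool);m[v0:v1,u0:u1]=mask[v0:v1,u0:u1]
    v,u=np.nonzero(m);return u.mean(),v.mean(),m.sum()
g=c.max(2)
an=lambda v:np.degrees(np.arctan2(v[1],v[0]))
hub=None
# hub: dark center hole
w=np.clip(70-g[190:207,276:292],0,None); print(g[193:204,279:289])
from scipy.optimize import least_squares
for th in(30,35,40): 
    u,v,n=cen(g<th,225,148,248,170);p=onz(t,u,v,.064)[:2];print("lens",th,u,v,n,p)
    for h in([.5535,-.019],[.5535,-.0185],[.554,-.019]): print(an(p-h).round(2),end=' ')
    print()
print(c[165:180,250:258].min(2))
# camera body: gray-ish vs sand: print profile perpendicular
```

```text
[[104 106 110 111 111 110 110 108 105  98]
 [110 111 110 108 106 106 109 110 111 107]
 [111 111 105  96  92  92  99 107 112 112]
 [112 107  93  78  69  71  84 101 111 112]
 [111 102  81  59  51  53  69  92 107 112]
 [111 100  75  52  46  47  60  85 105 113]
 [111 103  80  56  46  48  61  85 105 112]
 [112 107  93  75  66  67  77  94 108 112]
 [112 111 105  96  92  92  96 105 111 111]
 [109 112 111 108 107 107 108 110 111 105]
 [100 108 111 111 112 111 111 110 104  94]]
lens 30 236.15 160.0625 80 [0.67010432 0.11587413]
49.16 49.05 49.28 
lens 35 236.06521739130434 160.22826086956522 92 [0.66961457 0.11612896]
49.33 49.22 49.45 
lens 40 235.96330275229357 160.63302752293578 109 [0.66841026 0.11644376]
49.69 49.58 49.81 
[[104 100  99  99 100 100 100 102]
 [ 98  95  94  94  94  96  97  99]
 [ 93  92  91  91  92  95  93  94]
 [ 91  91  91  92  93  94  93  91]
 [ 91  90  92  95  94  93  91  92]
 [ 91  93  94  95  93  92  92  91]
 [ 93  95  96  95  93  92  92  92]
 [ 93  95  96  96  94  92  91  92]
 [ 93  96  96  96  94  92  92  92]
 [ 93  96  95  95  93  92  92  92]
 [ 94  96  94  93  92  91  92  92]
 [ 93  96  93  93  92  92  92  92]
 [ 94  96  94  92  92  93  92  93]
 [ 98  98  97  96  96  96  96  96]
 [100 101 101 100 100 102 100  98]]
```

Run:
```python
from h import *
t=cams.snapshot("top");s=cams.snapshot("scene")
an=lambda v:np.degrees(np.arctan2(v[1],v[0]))
hT=onz(t,283.4,198.1,.060)[:2];print(hT)
for p in((216,188),(216,189),(217,187)):
    d=onz(t,(p[0]+.5)/4+199.5,(p[1]+.5)/4+124.5,.07)[:2]-hT;print("dish top",an(d),np.hypot(*d))
hS=np.array([.5568,-.0187])
for p in((153,122),(154,124),(151,126)):
    d=onz(s,(p[0]+.5)/13+289.5,(p[1]+.5)/13+224.5,.07)[:2]-hS;print("dish scene",an(d),np.hypot(*d))
# spokes in top: other ring jar cap, empty ring
for n,p,z,o in(("jar",(487,239),.08,240),("empty",(304,453),.058,120)):
    d=onz(t,(p[0]+.5)/4+199.5,(p[1]+.5)/4+124.5,z)[:2]-hT;print(n,(an(d)-o)%360,np.hypot(*d))
crop(t,205,130,275,180,11,"pics/t12.png",2)
```

```text
[ 0.55440479 -0.01909341]
dish top 47.06192026566555 0.11507612479171384
dish top 47.33771334183677 0.11458325694231884
dish top 46.54848844696354 0.11503069765628914
dish scene 48.580344446197834 0.1138236223338809
dish scene 48.43320260478735 0.11441528612469644
dish scene 47.946258898201975 0.1143100636704557
jar 47.00333088693742 0.11446157720095523
empty 47.510863979038874 0.11743421619228825
```

View pics/t12.png

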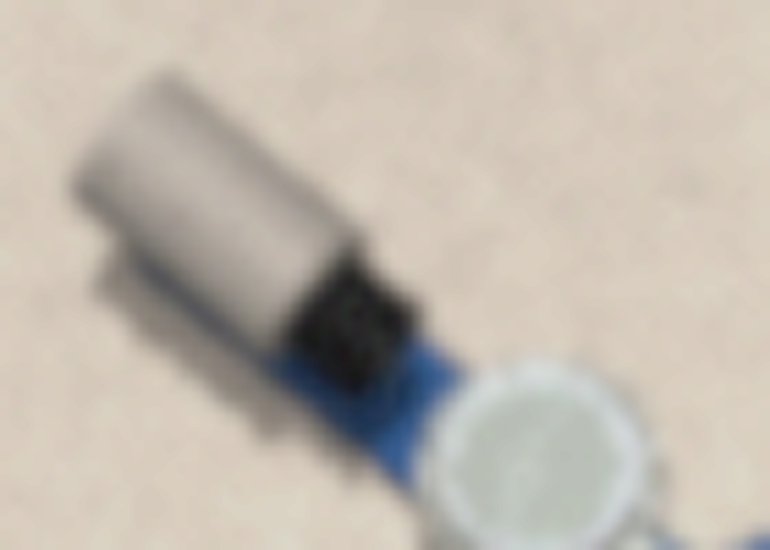

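Run:
```python
from h import *
plan([.603,-.012,.17],-149.6,20)
```

```text
0 -7.7 13.5 -2.5 0.0 0.0004 -0.0253; 0 -8.0 13.3 -2.5 0.0 0.0004 -0.0253; 0 -8.3 13.1 -2.5 0.0 0.0004 -0.0253; 0 -8.7 12.9 -2.5 0.0 0.0004 -0.0253; 0 -9.0 12.6 -2.5 0.0 0.0004 -0.0253; 0 -9.3 12.4 -2.6 0.0 0.0004 -0.0253; 0 -9.6 12.2 -2.6 0.0 0.0004 -0.0253; 0 -9.9 11.9 -2.6 0.0 0.0004 -0.0253; 0 -10.2 11.7 -2.6 0.0 0.0004 -0.0253; 0 -10.5 11.4 -2.6 0.0 0.0004 -0.0253; 0 -10.8 11.1 -2.6 0.0 0.0004 -0.0253; 0 -11.1 10.9 -2.6 0.0 0.0004 -0.0253; 0 -11.3 10.6 -2.6 0.0 0.0004 -0.0253; 0 -11.6 10.3 -2.6 0.0 0.0004 -0.0253; 0 -11.9 10.0 -2.6 0.0 0.0004 -0.0253; 0 -12.1 9.7 -2.6 0.0 0.0004 -0.0253; 0 -12.3 9.4 -2.6 0.0 0.0004 -0.0253; 0 -12.6 9.1 -2.6 0.0 0.0004 -0.0253; 0 -12.8 8.7 -2.6 0.0 0.0004 -0.0253; 0 -13.0 8.4 -2.6 0.0 0.0004 -0.0253;
```

Request:
drive_tool(
  plan="0 -8 14 -8 0 0 -0.025; 0 -8 13 -8 0 0 -0.025; 0 -8 13 -8 0 0 -0.025; 0 -9 13 -8 0 0 -0.025; 0 -9 13 -8 0 0 -0.025; 0 -9 12 -6 0 0 -0.025; 0 -10 12 -4 0 0 -0.025; 0 -10 12 -2 0 0 -0.025; 0 -10 12 0 0 0 -0.025; 0 -10 11 0 0 0 -0.025",
)

```text
t: 17.05
tool_pos: [0.5384, -0.131, 0.18]
orientation: [-179.8, 0.9, -162.4]
force: [0.1, 0.3, 0.8]
opening: 0.0004
```

Request:
drive_tool(
  plan="0 -11 11 0 0 0 -0.025; 0 -11 11 0 0 0 -0.025; 0 -11 11 0 0 0 -0.025; 0 -12 10 0 0 0 -0.025; 0 -12 10 0 0 0 -0.025; 0 -12 10 0 0 0 -0.025; 0 -12 9 0 0 0 -0.025; 0 -12 9 0 0 0 -0.025; 0 -12 9 0 0 0 -0.025; 0 -8 6 0 0 0 -0.025",
)

```text
t: 17.88
tool_pos: [0.6056, 0.0217, 0.1789]
orientation: [-179.8, 0.6, -146.3]
force: [-0.4, 0.4, -0.7]
opening: 0.0001
```

Run:
```python
from h import *
plan([.6055,-.0105,.046],-149.6,10)
```

```text
0 1.9 -2.6 13.3 -0.0002 0.0011 0.0058; 0 1.9 -2.6 13.3 -0.0002 0.0011 0.0058; 0 1.9 -2.7 13.3 -0.0002 0.0011 0.0058; 0 1.9 -2.7 13.3 -0.0002 0.0011 0.0058; 0 1.8 -2.7 13.3 -0.0002 0.0011 0.0058; 0 1.8 -2.7 13.3 -0.0002 0.0011 0.0058; 0 1.8 -2.7 13.3 -0.0002 0.0011 0.0058; 0 1.7 -2.7 13.3 -0.0002 0.0011 0.0058; 0 1.7 -2.7 13.3 -0.0002 0.0011 0.0058; 0 1.7 -2.8 13.3 -0.0002 0.0011 0.0058;
```

Request:
drive_tool(
  plan="0 5 -7 5 0 0 0.01; 0 5 -8 8 0 0 0.01; 0 5 -8 10 0 0 0.01; 0 3 -4 12 0 0 0.01; 0 0 0 12 0 0 0.01; 0 0 0 12 0 0 0.01; 0 0 0 12 0 0 0; 0 0 0 8 0 0 0; 0 0 0 0 0 0 0; 0 0 0 0 0 0 0",
)

```text
t: 18.72
tool_pos: [0.6036, -0.0144, 0.0878]
orientation: [180.0, 0.3, -150.0]
force: [1.1, 0.2, 0.6]
opening: 0.0
```

Run:
```python
from h import *
plan([.6055,-.0105,.046],-149.6,5)
```

```text
0 -0.7 0.5 8.4 0.0001 0.001 -0.0015; 0 -0.7 0.5 8.4 0.0001 0.001 -0.0015; 0 -0.7 0.5 8.4 0.0001 0.001 -0.0015; 0 -0.7 0.5 8.4 0.0001 0.001 -0.0015; 0 -0.7 0.5 8.4 0.0001 0.001 -0.0015;
```

Request:
drive_tool(
  plan="0 0 0 10 0 0 0; 0 0 0 12 0 0 0; 0 0 0 10 0 0 0; 0 0 0 8 0 0 0; 0 0 0 2 0 0 0; 0 0 4 0 0 0 0; 0 0 4 0 0 0 0; 0 0 3 0 0 0 0; 0 0 1 0 0 0 0; 0 0 0 0 0 0 0",
)

```text
t: 19.55
tool_pos: [0.5988, -0.0016, 0.0427]
orientation: [-179.9, 0.4, -149.9]
force: [1.0, -1.7, -0.9]
opening: 0.0
```

Run:
```python
from h import *
st=bot.get_state();p=st['tool_pos'];print(p,st['force'])
n=np.array([-np.sin(np.radians(48)),np.cos(np.radians(48))])
for q in(p[:2],np.array([.6006,-.00027])):print((q-[.554,-.019])@n*1000)
```

```text
[ 0.59884821 -0.00163728  0.04272484] [ 1.01570348 -1.67067436 -0.85885732]
-21.71078884131274
-22.09773261014514
```

Request:
drive_tool(
  plan="0 0 0.5 0 0 0 0; 0 0 0.5 0 0 0 0; 0 0 0.3 0 0 0 0; 0 0 0 0 0 0 0; 0 0 0 0 0 0 0; 0 0 0 0 0 0 0; 0 0 0 0 0 0 0; 0 0 0 0 0 0 0; 0 0 0 0 0 0 0; 0 0 0 0 0 0 0",
)

```text
t: 20.38
tool_pos: [0.5995, -0.001, 0.0443]
orientation: [-179.8, 0.6, -150.0]
force: [1.4, -1.1, -0.6]
opening: -0.0001
```

```bash
python3 m.py a4 49
python3 - <<'E'
import cv2,numpy as np
a=cv2.imread('pics/a3s.png')[:330,:330];b=cv2.imread('pics/a4s.png')[:330,:330]
cv2.imwrite('pics/cmp.png',np.hstack([a,b]))
E
```

```text
[ 0.59946104 -0.00097399  0.04434691] [ 1.4 -1.1 -0.6]
```

View pics/cmp.png

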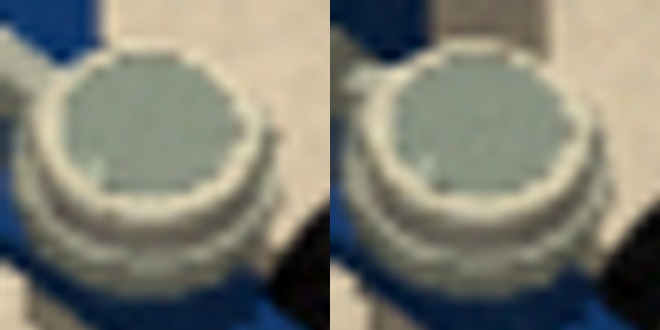

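Request:
drive_tool(
  plan="0 0 0.7 0 0 0 0; 0 0 0.7 0 0 0 0; 0 0 0.7 0 0 0 0; 0 0 0 0 0 0 0; 0 0 0 0 0 0 0; 0 0 0 0 0 0 0; 0 0 0 0 0 0 0; 0 0 0 0 0 0 0; 0 0 0 0 0 0 0; 0 0 0 0 0 0 0",
)

```text
t: 21.32
tool_pos: [0.5993, -0.0008, 0.0444]
orientation: [-179.7, 0.6, -150.0]
force: [1.4, -1.4, -1.2]
opening: 0.0002
```

```bash
python3 m.py a5 49
python3 - <<'E'
import cv2,numpy as np
a=cv2.imread('pics/a3s.png')[:330,:330];b=cv2.imread('pics/a5s.png')[:330,:330]
cv2.imwrite('pics/cmp2.png',np.hstack([a,b]))
g=lambda i:cv2.GaussianBlur(cv2.cvtColor(i,cv2.COLOR_BGR2GRAY).astype(np.float32),(0,0),3)
print(cv2.phaseCorrelate(g(a)[30:310,10:290],g(b)[30:310,10:290]))
c=cv2.imread('pics/a2s.png')[:330,:330];d=cv2.imread('pics/a1s.png')[:330,:330];e=cv2.imread('pics/a4s.png')[:330,:330]
for i,j in((d,c),(c,e),(c,b)):print(cv2.phaseCorrelate(g(i)[30:310,10:290],g(j)[30:310,10:290]))
E
```

```text
[ 0.59928642 -0.00081353  0.0444371 ] [ 1.4 -1.4 -1.2]
((0.014764695128263838, 0.014660554131580739), 0.9088290014683649)
((0.007940476495150506, -0.00773658425853796), 0.8792533245351579)
((0.014172210580312594, 0.012826469468194546), 0.9389114047768583)
((0.020030832440085078, 0.011957543439422125), 0.9404010619726721)
```

View pics/cmp2.png

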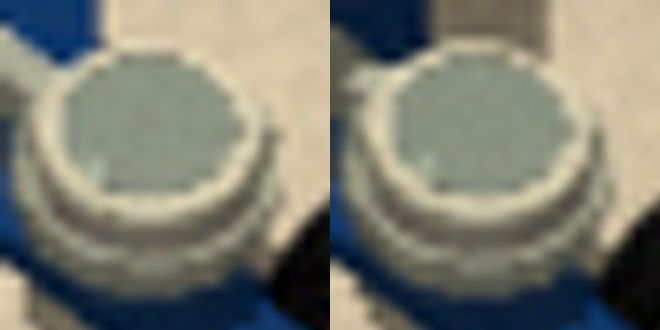

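Request:
drive_tool(
  plan="0 0 1.2 0 0 0 0; 0 0 1.2 0 0 0 0; 0 0 1.2 0 0 0 0; 0 0 0 0 0 0 0; 0 0 0 0 0 0 0; 0 0 0 0 0 0 0; 0 0 0 0 0 0 0; 0 0 0 0 0 0 0; 0 0 0 0 0 0 0; 0 0 0 0 0 0 0",
)

```text
t: 22.25
tool_pos: [0.5978, 0.0011, 0.0445]
orientation: [-179.6, 0.6, -150.1]
force: [1.5, -2.2, -0.8]
opening: 0.0003
```

```bash
python3 m.py a6 49
python3 - <<'E'
import cv2,numpy as np
a=cv2.imread('pics/a3s.png')[:330,:330];b=cv2.imread('pics/a6s.png')[:330,:330]
cv2.imwrite('pics/cmp3.png',np.hstack([a,b]))
E
```

```text
[0.59775736 0.00105668 0.04447808] [ 1.5 -2.2 -0.8]
```

View pics/cmp3.png

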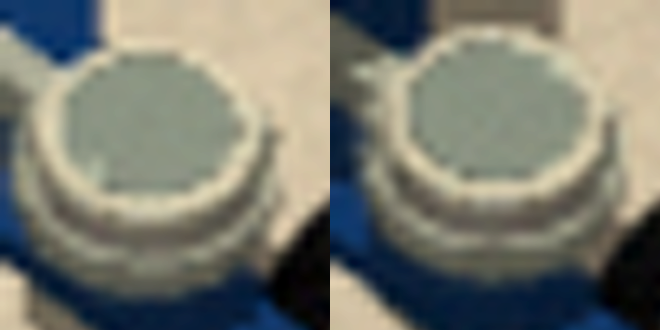

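Run:
```python
from h import *
s=cams.snapshot("scene");hS=np.array([.5568,-.0187])
an=lambda v:np.degrees(np.arctan2(v[1],v[0]))
for p in((168,111),(169,112),(153,122),(153,124)):
    d=onz(s,(p[0]+.5)/13+289.5,(p[1]+.5)/13+224.5,.07)[:2]-hS;print(an(d),np.hypot(*d))
plan([.596,-.047,.044],153,10)
```

```text
51.138051964927755 0.11428889479958507
51.09798367624477 0.11466991973421571
48.580344446197834 0.1138236223338809
48.34799458538466 0.11424010290962305
0 2.5 -4.1 0.0 -0.0001 0.0013 0.0993; 0 2.1 -4.3 0.1 -0.0001 0.0013 0.0993; 0 1.7 -4.5 0.1 -0.0001 0.0013 0.0993; 0 1.2 -4.6 0.1 -0.0001 0.0013 0.0993; 0 0.8 -4.7 0.1 -0.0001 0.0013 0.0993; 0 0.3 -4.8 0.1 -0.0001 0.0013 0.0993; 0 -0.2 -4.8 0.1 -0.0001 0.0013 0.0993; 0 -0.7 -4.8 0.1 -0.0001 0.0013 0.0993; 0 -1.1 -4.7 0.1 -0.0001 0.0013 0.0993; 0 -1.6 -4.5 0.0 -0.0001 0.0013 0.0993;
```

Request:
drive_tool(
  plan="0 0 -4 0 0 0 0.05; 0 1 -4 0 0 0 0.1; 0 1 -5 0 0 0 0.1; 0 1 -5 0 0 0 0.1; 0 0 -5 0 0 0 0.1; 0 0 -5 0 0 0 0.1; 0 -1 -5 0 0 0 0.1; 0 -1 -5 0 0 0 0.1; 0 -1 -4 0 0 0 0.1; 0 0 0 0 0 0 0",
)

```text
t: 23.23
tool_pos: [0.5994, -0.0286, 0.0434]
orientation: [179.2, -0.0, 159.3]
force: [-0.3, -0.7, 0.1]
opening: -0.0003
```

```bash
cat > dist.py <<'E'
from h import *
import sys
st=bot.get_state();p=st['tool_pos'];a=np.radians(float(sys.argv[1]));h=np.array([.554,-.019]);d=p[:2]-h
print(p.round(4),st['orientation'].round(1),st['force'].round(1),'along',(d@[np.cos(a),np.sin(a)]).round(4),'perp',(d@[-np.sin(a),np.cos(a)]).round(4),'th',np.degrees(np.arctan2(d[1],d[0])))
y=R.from_euler('xyz',st['orientation'],degrees=True).apply([0,1,0]);print('ytool perp',y[:2]@[-np.sin(a),np.cos(a)],'along',y[:2]@[np.cos(a),np.sin(a)])
E
python3 dist.py -69
```

```text
[ 0.5994 -0.0286  0.0434] [179.2  -0.  159.3] [-0.3 -0.7  0.1] along 0.0253 perp 0.039 th -11.96343178874105
ytool perp 0.6647807323993135 along -0.7469027366538122
```

Request:
drive_tool(
  plan="0 0 -3 0 0 0 0.07; 0 0 -4 0 0 0 0.07; 0 0 -4 0 0 0 0.07; 0 0 -3 0 0 0 0.07; 0 0 -3 0 0 0 0.07; 0 -1 0 0 0 0 0.07; 0 -2 0 0 0 0 0.07; 0 -2 0 0 0 0 0.05; 0 0 0 0 0 0 0; 0 0 0 0 0 0 0",
)

```text
t: 24.07
tool_pos: [0.5909, -0.0336, 0.0419]
orientation: [179.2, -1.2, 129.3]
force: [-0.2, -0.6, 0.8]
opening: -0.0002
```

```bash
python3 dist.py -69; python3 m.py a7 51
```

```text
[ 0.5909 -0.0336  0.0419] [179.2  -1.2 129.3] [-0.2 -0.6  0.8] along 0.0269 perp 0.0292 th -21.559045774119458
ytool perp 0.9492484478482746 along -0.31419463476371984
[ 0.59092547 -0.03358931  0.04186971] [-0.2 -0.6  0.8]
```

View pics/a7s.png

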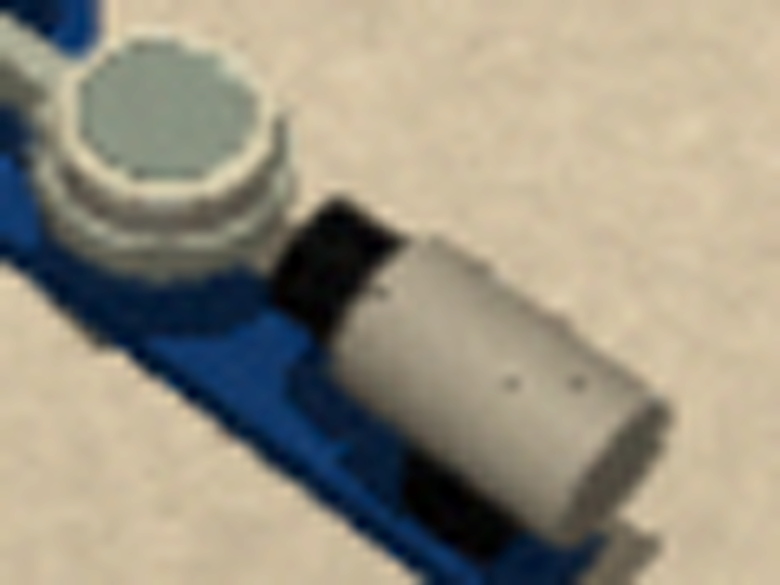

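Request:
drive_tool(
  plan="0 -3 0 0 0 0.01 0; 0 -5 -1 0 0 0.01 0; 0 -5 -2 0 0 0 0; 0 -5 -2 0 0 0 0; 0 -4 -2 0 0 0 0; 0 0 -2 0 0 0 0; 0 0 -2 0 0 0 0; 0 0 0 0 0 0 0; 0 0 0 0 0 0 0; 0 0 0 0 0 0 0",
)

```text
t: 25.0
tool_pos: [0.5965, -0.0617, 0.0404]
orientation: [179.2, -2.5, 129.5]
force: [-0.8, 0.0, 0.0]
opening: -0.0002
```

```bash
python3 dist.py -69
```

```text
[ 0.5965 -0.0617  0.0404] [179.2  -2.5 129.5] [-0.8  0.   0. ] along 0.0551 perp 0.0244 th -45.124670564111945
ytool perp 0.948608699022698 along -0.31613098488044655
```

Request:
drive_tool(
  plan="0 0 -1.2 0 0 -0.02 0; 0 0 -1.2 0 0 -0.02 0; 0 0 -1.2 0 0 0 0; 0 0 -1.2 0 0 0 0; 0 0 0 0 0 0 0; 0 0 0 0 0 0 0; 0 0 0 0 0 0 0; 0 0 0 0 0 0 0; 0 0 0 0 0 0 0; 0 0 0 0 0 0 0",
)

```text
t: 25.83
tool_pos: [0.5939, -0.0628, 0.0412]
orientation: [179.0, 0.1, 129.6]
force: [0.4, 0.1, -0.2]
opening: -0.0001
```

```bash
python3 dist.py -69;python3 m.py a8 51
```

```text
[ 0.5939 -0.0628  0.0412] [1.790e+02 1.000e-01 1.296e+02] [ 0.4  0.1 -0.2] along 0.0552 perp 0.0215 th -47.666771482622075
ytool perp 0.9475125023538036 along -0.3192491477171811
[ 0.59387751 -0.06277378  0.04123607] [ 0.4  0.1 -0.2]
```

View pics/a8s.png

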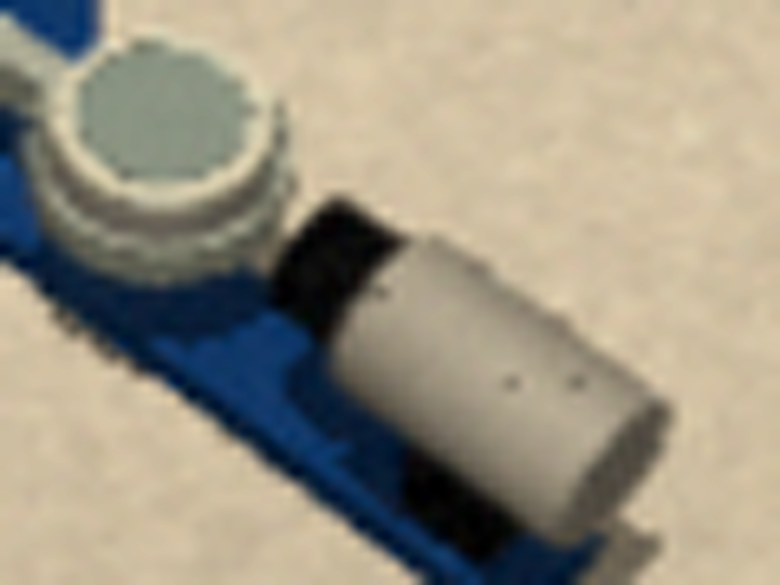

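Request:
drive_tool(
  plan="0 0 -1.2 0 0 0 0; 0 0 -0.8 0 0 0 0; 0 0 0 0 0 0 0; 0 0 0 0 0 0 0; 0 0 0 0 0 0 0; 0 0 0 0 0 0 0; 0 0 0 0 0 0 0; 0 0 0 0 0 0 0; 0 0 0 0 0 0 0; 0 0 0 0 0 0 0",
)

```text
t: 26.77
tool_pos: [0.5933, -0.0631, 0.0413]
orientation: [178.9, 0.1, 129.6]
force: [1.0, 1.2, -0.5]
opening: -0.0002
```

```bash
python3 dist.py -69;python3 m.py a9 49
python3 - <<'E'
import cv2,numpy as np
ims=[cv2.imread(f'pics/a{i}s.png')[:300,:260] for i in(3,8,9)]
cv2.imwrite('pics/cmp4.png',np.hstack(ims))
E
```

```text
[ 0.5933 -0.0631  0.0413] [1.789e+02 1.000e-01 1.296e+02] [ 1.   1.2 -0.5] along 0.0552 perp 0.0208 th -48.327067285238726
ytool perp 0.9472923191393727 along -0.319771655648518
[ 0.59326039 -0.06310683  0.04133909] [ 1.   1.2 -0.5]
```

View pics/cmp4.png

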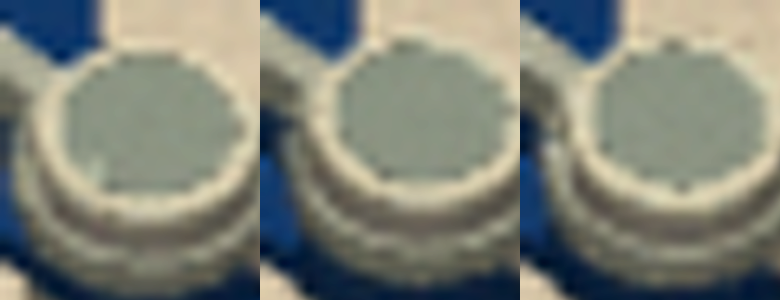

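View pics/a9.png

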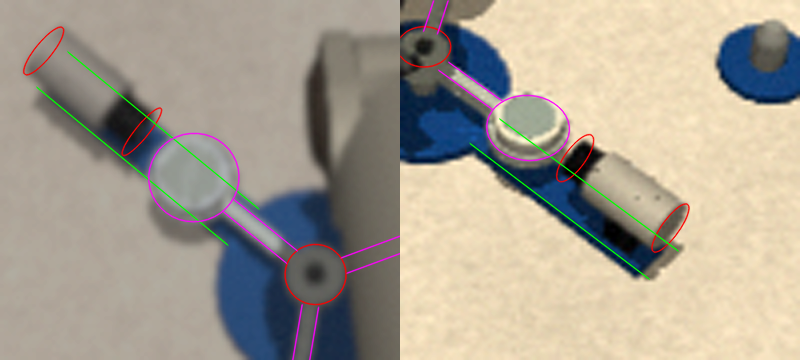

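Request:
drive_tool(
  plan="0 0 -1.2 0 0 0 0; 0 0 -0.4 0 0 0 0; 0 0 0 0 0 0 0; 0 0 2 0 0 0 0; 0 0 4 0 0 0 0; 0 0 4 0 0 0 0; 0 0 0 -6 0 0 0; 0 0 0 -14 0 0 0; 0 0 0 -20 0 0 0; 0 0 0 -25 0 0 0",
)

```text
t: 27.7
tool_pos: [0.5928, -0.0583, 0.1026]
orientation: [179.6, -0.5, 129.7]
force: [-0.9, -0.2, 0.5]
opening: 0.0001
```

```bash
python3 dist.py -69;python3 m.py b1 49
python3 - <<'E'
from h import *
ims=[cv2.imread(f'pics/{i}s.png')[:300,:260] for i in('a3','a9','b1')]
cv2.imwrite('pics/cmp5.png',np.hstack(ims))
t=cams.snapshot('top');crop(t,205,130,305,205,8,'pics/t13.png',2)
E
```

```text
[ 0.5928 -0.0583  0.1026] [179.6  -0.5 129.7] [-0.9 -0.2  0.5] along 0.0505 perp 0.0221 th -45.36185648052603
ytool perp 0.9474726611659425 along -0.3197619403577183
[ 0.59275834 -0.05825102  0.10261327] [-0.9 -0.2  0.5]
```

View pics/cmp5.png

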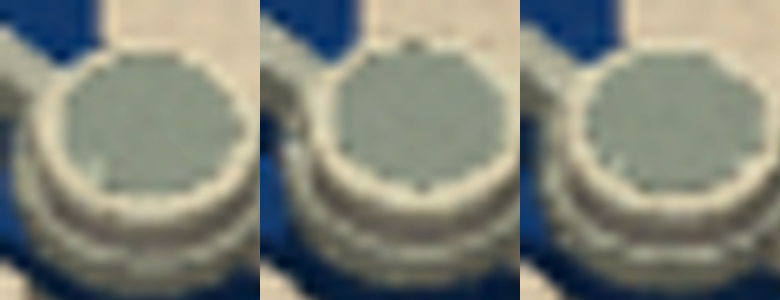

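View pics/t13.png

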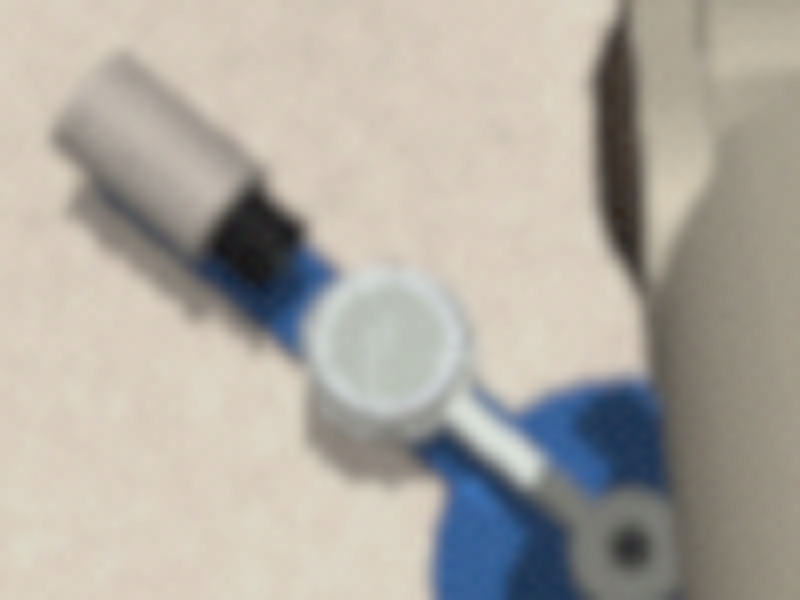

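Run:
```python
from h import *
print(bot.get_state()['joints'].round(0))
plan([.466,-.2835,.15],140,20)
```

```text
[ 11.  30. -10. 103.   6.  47.  38.]
0 -4.5 -12.2 -2.4 0.0006 -0.0 -0.009; 0 -4.4 -12.2 -2.4 0.0006 -0.0 -0.009; 0 -4.3 -12.2 -2.4 0.0006 -0.0 -0.009; 0 -4.2 -12.3 -2.4 0.0006 -0.0 -0.009; 0 -4.1 -12.3 -2.3 0.0006 -0.0 -0.009; 0 -4.0 -12.4 -2.3 0.0006 -0.0 -0.009; 0 -3.8 -12.4 -2.3 0.0006 -0.0 -0.009; 0 -3.7 -12.4 -2.3 0.0006 -0.0 -0.009; 0 -3.6 -12.5 -2.3 0.0006 -0.0 -0.009; 0 -3.5 -12.5 -2.3 0.0006 -0.0 -0.009; 0 -3.4 -12.5 -2.3 0.0006 -0.0 -0.009; 0 -3.3 -12.6 -2.3 0.0006 -0.0 -0.009; 0 -3.2 -12.6 -2.3 0.0006 -0.0 -0.009; 0 -3.0 -12.6 -2.3 0.0006 -0.0 -0.009; 0 -2.9 -12.6 -2.3 0.0006 -0.0 -0.009; 0 -2.8 -12.7 -2.3 0.0006 -0.0 -0.009; 0 -2.7 -12.7 -2.2 0.0006 -0.0 -0.009; 0 -2.6 -12.7 -2.2 0.0006 -0.0 -0.009; 0 -2.5 -12.8 -2.2 0.0006 -0.0 -0.009; 0 -2.4 -12.8 -2.2 0.0006 -0.0 -0.009;
```

Lift first, then traverse to the button.

Request:
drive_tool(
  plan="0 0 0 -22 0 0 0; 0 0 0 -25 0 0 0; 0 0 -3 -15 0 0 0; 0 -6 -18 -5 0 0 0; 0 -8 -24 0 0 0 0; 0 -9 -28 0 0 0 0; 0 -9 -28 0 0 0 0; 0 -9 -28 0 0 0 0; 0 -9 -28 0 0 0 0; 0 -9 -28 0 0 0 0",
)

```text
t: 28.68
tool_pos: [0.4864, -0.2186, 0.1671]
orientation: [179.5, -0.7, 130.6]
force: [0.3, -0.8, -0.4]
opening: 0.0
```

Run:
```python
from h import *
print(bot.get_state()['joints'].round(0))
plan([.466,-.2835,.07],bot.get_state()['orientation'][2],10)
```

```text
[ 29.  20.  -8. 109.   2.  52.  60.]
0 -3.7 -5.9 9.6 0.0009 -0.0013 -0.0; 0 -3.7 -5.9 9.6 0.0009 -0.0013 -0.0; 0 -3.7 -5.8 9.6 0.0009 -0.0013 -0.0; 0 -3.7 -5.8 9.6 0.0009 -0.0013 -0.0; 0 -3.7 -5.8 9.7 0.0009 -0.0013 -0.0; 0 -3.7 -5.8 9.7 0.0009 -0.0013 -0.0; 0 -3.6 -5.8 9.7 0.0009 -0.0013 -0.0; 0 -3.6 -5.8 9.7 0.0009 -0.0013 -0.0; 0 -3.6 -5.8 9.7 0.0009 -0.0013 -0.0; 0 -3.6 -5.8 9.7 0.0009 -0.0013 -0.0;
```

Request:
drive_tool(
  plan="0 -3 -4 8 0.001 -0.001 0; 0 -4 -6 9 0.001 -0.001 0; 0 -4 -6 9 0.001 -0.001 0; 0 -4 -6 9 0.001 -0.001 0; 0 -4 -6 9 0.001 -0.001 0; 0 -4 -6 9 0.001 -0.001 0; 0 -3 -5 9 0.001 -0.001 0; 0 -2 -3 7 0.001 -0.001 0; 0 0 0 4 0 0 0; 0 0 0 0 0 0 0",
)

```text
t: 29.52
tool_pos: [0.465, -0.2736, 0.0821]
orientation: [-179.7, -0.7, 130.3]
force: [0.2, 0.2, 0.0]
opening: -0.0
```

Run:
```python
from h import *
plan([.466,-.2835,.035],bot.get_state()['orientation'][2],10)
s=cams.snapshot("scene");crop(s,165,150,265,225,7,"pics/s20.png",1.5)
```

```text
0 -0.9 -0.5 4.7 -0.0005 -0.0011 0.0; 0 -0.9 -0.5 4.7 -0.0005 -0.0011 0.0; 0 -0.9 -0.5 4.7 -0.0005 -0.0011 0.0; 0 -0.9 -0.5 4.7 -0.0005 -0.0011 0.0; 0 -0.9 -0.5 4.7 -0.0005 -0.0011 0.0; 0 -0.8 -0.5 4.7 -0.0005 -0.0011 0.0; 0 -0.8 -0.6 4.7 -0.0005 -0.0011 0.0; 0 -0.8 -0.6 4.7 -0.0005 -0.0011 0.0; 0 -0.8 -0.6 4.7 -0.0005 -0.0011 0.0; 0 -0.8 -0.6 4.7 -0.0005 -0.0011 0.0;
```

View pics/s20.png

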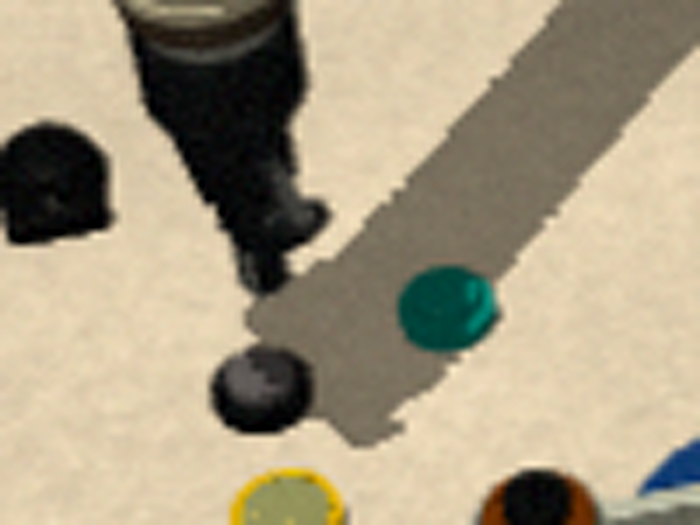

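Request:
drive_tool(
  plan="0 -2 -1 3 0 -0.001 0; 0 -2 -1 5 0 -0.001 0; 0 -2 -1 6 0 -0.001 0; 0 -2 -1 7 0 -0.001 0; 0 -1 -1 7 0 -0.001 0; 0 0 -1 7 0 -0.001 0; 0 0 0 7 0 -0.001 0; 0 0 0 5 0 -0.001 0; 0 0 0 2 0 0 0; 0 0 0 0 0 0 0",
)

```text
t: 30.4
tool_pos: [0.4682, -0.2846, 0.0294]
orientation: [-179.8, 0.0, 130.4]
force: [-0.3, 0.7, -0.3]
opening: 0.0005
```

Run:
```python
from h import *
plan([.466,-.2835,.024],bot.get_state()['orientation'][2],4)
s=cams.snapshot("scene");crop(s,165,150,265,225,7,"pics/s21.png",1.5)
t=cams.snapshot("top");crop(t,340,190,440,265,7,"pics/t21.png",2.2)
```

```text
0 0.6 -0.2 1.4 -0.0009 0.0001 -0.0; 0 0.6 -0.2 1.4 -0.0009 0.0001 -0.0; 0 0.6 -0.2 1.4 -0.0009 0.0001 -0.0; 0 0.6 -0.2 1.4 -0.0009 0.0001 -0.0;
```

View pics/s21.png

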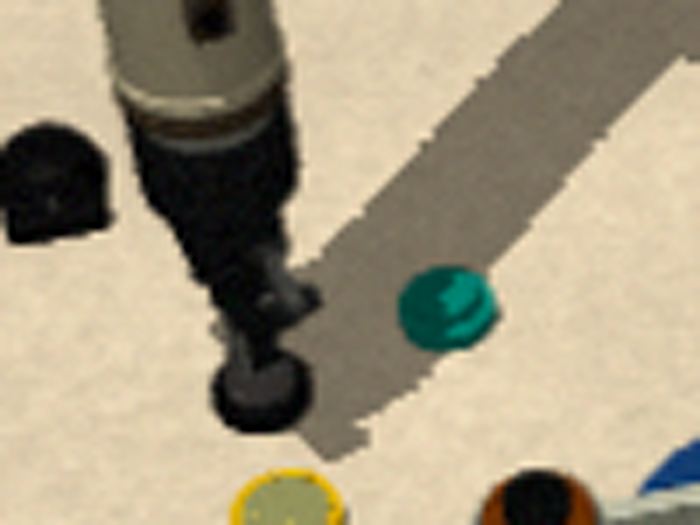

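Request:
drive_tool(
  plan="0 0.5 0 2 0 0 0; 0 0.5 0 3 0 0 0; 0 0.5 0 3 0 0 0; 0 0 0 3 0 0 0; 0 0 0 3 0 0 0; 0 0 0 3 0 0 0; 0 0 0 3 0 0 0; 0 0 0 3 0 0 0; 0 0 0 3 0 0 0; 0 0 0 3 0 0 0",
)

```text
t: 31.33
tool_pos: [0.4691, -0.2842, 0.0156]
orientation: [-179.7, 0.2, 130.4]
force: [-8.4, 6.1, 31.8]
opening: 0.0002
```

Request:
drive_tool(
  plan="0 0 0 -2 0 0 0; 0 0 0 -3 0 0 0; 0 0 0 -5 0 0 0; 0 0 0 -8 0 0 0; 0 0 0 -12 0 0 0; 0 0 0 -18 0 0 0; 0 0 0 -22 0 0 0; 0 0 0 -25 0 0 0; 0 0 0 -20 0 0 0; 0 0 0 -8 0 0 0",
)

```text
t: 32.17
tool_pos: [0.4679, -0.2825, 0.146]
orientation: [-179.7, -0.0, 130.4]
force: [-0.1, -0.5, 0.8]
opening: -0.0
```

Request:
drive_tool(
  plan="0 -10 -6 -5 0 0 0; 0 -12 -8 -5 0 0 0; 0 -12 -8 0 0 0 0; 0 -12 -8 0 0 0 0; 0 -12 -8 0 0 0 0; 0 -8 -5 0 0 0 0; 0 -4 -2 0 0 0 0; 0 0 0 0 0 0 0; 0 0 0 0 0 0 0; 0 0 0 0 0 0 0",
)

```text
t: 33.0
tool_pos: [0.4783, -0.3743, 0.1544]
orientation: [-179.6, -0.1, 130.3]
force: [0.1, 1.4, -0.3]
opening: -0.0001
```

Run:
```python
from h import *
print(bot.get_state()['tool_pos'],bot.get_state()['force'])
s=cams.snapshot("scene");crop(s,165,150,365,290,4,"pics/s30.png",1.5)
t=cams.snapshot("top");crop(t,200,125,400,275,4,"pics/t30.png",2)
a=cv2.imread('pics/scene0.png').astype(int);d=abs(a-s['color']).max(2)
```

```text
[ 0.478262   -0.37430928  0.15443173] [ 0.10297243  1.43951944 -0.25496051]
```

View pics/s30.png

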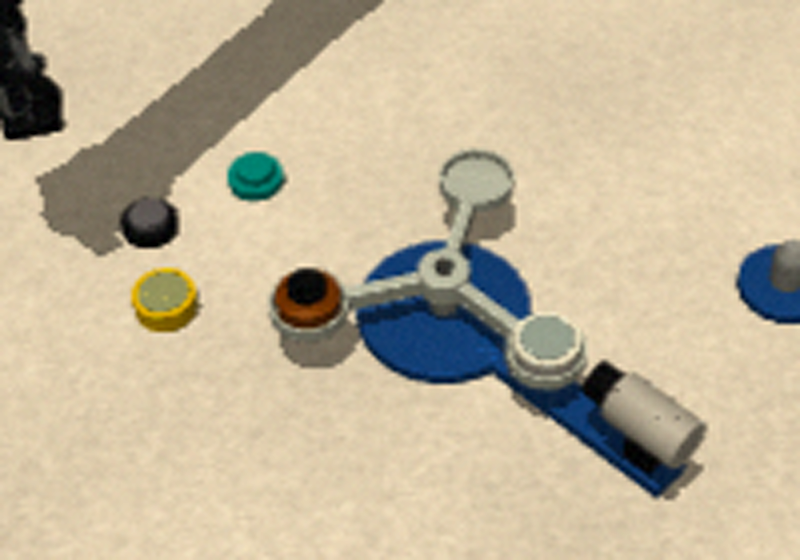

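View pics/t30.png

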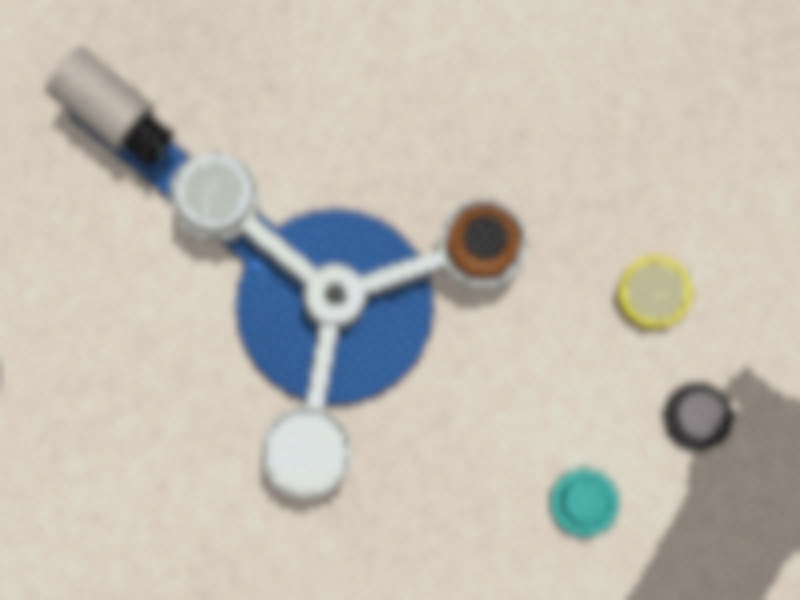

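Run:
```python
from bench import job
print(job.sign_off())
```

```text
the job is handed in; nothing more can be done
None
```

I turned the wheel about 148° by pushing on its spokes with the closed fingertips, until the lidded dish stood in front of the lens. Then I pressed the grey shutter button all the way down once, let it come back up, and handed the job in at about 33 s.

- **Dish position:** The last measurements before the press put the dish within about 0.5° of the camera's axis, roughly 1 mm, in both views. My separate estimates of that axis differed by about 1°, roughly 2 mm. The pictures after the press show the wheel unmoved.
- **Correction on the way:** My fine nudge overshot to about 51° against a target near 49°, so I pushed the jar's spoke back slightly before taking the picture.
- **Shutter:** At the bottom the tool tip stood at 15.6 mm height with about 32 N upward force on it, so the button had bottomed out, well above the 5 N needed. After release the button looks as it did before. I did not have a direct reading of its travel.
- **Everything else:** The dish and jar are still in their rings. In the final pictures the yellow dish and the turquoise button stand where they were, and so does the objective, partly at the edge of the frame. The mouse and tip box were outside the final crops, but the arm never went near them. At hand-in the arm was clear of everything.

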